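# Locate a board carrier under the repair microscope

## Robot

A 6-joint arm with a two-finger parallel gripper is mounted at the origin on the work surface. World frame = base frame: x ahead of the robot, y to its left, z up, the work surface at z = 0. Lengths are in m, angles in rad, forces in N, time in s.
With the tool pointing down it reaches from about 0.35 to 0.85 m from the base axis. Payload 8.1 kg.
Tool frame: the origin (TCP) lies at the very end of the fingers, on their centre line; the grasp point (between the pads) lies bot.pinch_z behind it (bot.pinch_z is the distance from the TCP to the grasp point, in m); z points along the fingers, y is the line along which they close (so a half turn about z gives the same grasp; the last joint's range is limited). The gripper opens to 93 mm and grips with 3 to 60 N. Pads are 15 mm wide; open, the fingers measure 128 mm over their backs; the gripper's body (75 mm by 188 mm) begins 65 mm behind the grasp point.
Start: joints at [-1.408, 0.13, 1.488, -0, 1.523, -0.085], TCP at [0.147, -0.582, 0.219] pointing down, gripper open.
Joint ranges: [-2.96, 2.96], [-0.89, 2.26], [0.02, 2.5], [-1.34, 4.48], [0, 2.73], [-2.66, 2.66]. Speed limits (rad/s): [2.39, 2.39, 2.79, 3.14, 3.14, 3.14].

## Interface

Orientations are given as a rotation vector (axis times angle).
In Python, from rig import bot gives the robot as it stands. The module is installed in compiled form; this text tells all that it offers.
- The arm moves only by the tool servo_tool, never from a script. Its argument "steps" is one flat list of numbers, 5 for each row, row after row: the shift along the world's x, y, z each as a share of 40 mm, from -1 to 1, then the turn about the world's z as a share of 0.08 rad, from -1 to 1, then the closure, from 0 (fully open) to 1 (shut). In form: [tx, ty, tz, spin, grip, tx, ty, tz, spin, grip, ...]. A call has 1 to 5 rows; each row shifts and turns the commanded pose from where the row before left it; what a row does not reach is not made up. A row lasts 1/8 s, in which the tool goes at most 62.5 mm and 10.7 degrees, less where a joint would pass 70% of its speed; a pose out of reach is approached as far as the arm can. A call with a number of a shift or a turn outside -1 to 1 is refused whole. A call with a gripper value outside its range is refused whole. The fingers move at their own pace and stop on an object; "newtons" is the grip in N (left out, the last holds). Time passes only in rows, so rows that do not move let the fingers close. It gives the time, the measured TCP pose, the force, the opening and the grip force at its end, in the units of the state.
- bot.get_state(): the state, without advancing time (a new reading comes with each control period).
- bot.camera(name): name is "scene" or "side" or "wrist"; returns the picture (480x640x3 uint8, red, green, blue); there is no depth.
- bot.camera_model(name): a dict with "K" (3x3 intrinsics, pixels), "position" and "rotation" of the camera in the world; the wrist camera has in their place "T_tool_cam" (4x4, takes a point from camera to tool coordinates, whose origin is the TCP and whose axes are the flange's). Camera axes: x right, y down, z forward; pixel columns grow to the right and rows downward; lengths in m; the calibration is good to about 2 mm. A picture is of the moment at which its call begins: read the wrist's pose just before it. camera_model takes no time and is no camera call.
- bot.hand_in(): hands the job in; it is judged then, once.
Trained networks look in the newest picture that a camera, given by its name, has taken for a name from the list of things; names that differ only in an ending like _2 or _b are one class to them, and where a whole thing is asked for, a point or a joint stands for the part that bears it (a point fixed in the world has none). Each returns a list of dicts, best first, with "score" (0 to 1); they miss things now and then, are a little off and sometimes report something else, mostly with a low value. They report only what shows in the picture. A call takes as long as a camera call. They do not tell look-alikes from the thing itself.
- bot.look_for(camera, thing): "extent" ([left, top, right, bottom] as shares, 0 to 1, of the picture: columns of its width, rows of its height, round what is visible of it).
- bot.pinpoint(camera, thing): "point" ([column, row] as shares, 0 to 1, of the picture: columns of its width, rows of its height: a listed point, or the origin of a listed thing).
The state is a dict: "t": time; "joint_positions": joint angles; "joint_velocities": joint speeds; "joint_torque": joint torques, N m; "position": TCP position; "ee_rot": TCP orientation; "wrist_force": force on the tool from outside, world axes, zero at the start; "torque": the same for the moment, N m; "opening": opening from 0.0 (shut) to 1.0 (fully open); "finger_force": force on a finger pad.
Only numpy, scipy, OpenCV 4.12 (cv2) and the standard library are available. Lean on these libraries where they do the work, as an engineer would, in place of code of your own. Each camera call takes 0.05 s, during which the arm holds its last target. There are 200 camera calls.

## Task

Bring the black board carrier from the mat to the stage under the microscope, copper-edged end first, and set it down there gently. Push it fully home against the two dowels on the left and the end stop at the far end, and then swing the brass turn-button over its near right corner as far as it goes. Keep clear of the microscope head and leave the other things on the bench where they are.

Things in the scene. Friction and masses are not known exactly. Their poses are not given: they have to be found in the camera images.
- carrier: black aluminium board carrier, a plate 120 (x) x 56 (y) x 14 (z) mm, 0.19 to 0.34 kg, with a green circuit board on top (chips rise 2 mm above the plate) and a copper strip along its +x end. Origin: centre of its underside; x towards the copper-edged end, z up. It lies flat on the mat; best gripped across its 56 mm width.
- carrier_nose (a point): middle of the carrier's copper-edged end face, 60 mm from its origin along +x, 7 mm above its underside
- scope: teal stereo microscope on a pillar stand, fixed. Origin: on the table under the middle of the carrier's place; x away from the robot, y left, z up. Base plate 20 mm high, x -125 to 125, y -100 to 210 mm; on it an aluminium stage, top at z = 30, x -88 to 72, y -84 to 60 mm. Pillar of 32 mm diameter (foot 64 mm) at x = 0, y = 165 mm, 440 mm high.
- pocket (a point): on the stage top, 30 mm above the scope's origin, same axes: with the carrier home its origin lies here and its x axis along the scope's
- dowel_near (a point): top of the near steel dowel, 10 mm diameter, 16 mm above the stage, at x = -42, y = 33 mm of the scope; it touches the carrier's left (+y) side, at y = 28
- dowel_far (a point): top of the far steel dowel, the same, at x = 42, y = 33 mm of the scope
- end_stop (a point): dark steel end stop on the stage, a block 14 x 26 x 16 mm; this point is the middle of its near face, at x = 60, y = 0 of the scope, 8 mm above the stage; it touches the carrier's copper-edged end
- head: microscope head, fixed, origin and axes of scope. Lowest: black ring light, 80 mm diameter, centred over x = y = 0, underside at z = 189 mm (159 above the stage); then 60 mm diameter up to z = 262, a body 96 x 104 mm up to 368, eyepieces to y = -145. A gripper pointing straight down does not fit under it: lean it back towards the scope's -x, some 30 degrees at the carrier's middle.
- turn_button (a joint): angle of the brass turn-button, rad: 0 = closed, bar along the scope's +y, at its stop; grows counter-clockwise from above (1.57: bar along -x; limit 2.6). Starts 1.5 to 2.1. Stiff (0.02 N m), stays where left. Pivot at x = -50, y = -50 mm of the scope (post 14 mm diameter); bar 13 mm wide, reaches 41 mm (6 mm behind the pivot), 16 to 20 mm above the stage, 2 mm over the carrier.
- tab (a point): centre of the red plastic tab on the turn-button, 10 x 10 mm, 34 mm from the pivot, 20 to 30 mm above the stage (this point 25 mm above the stage)
- flux_jar: amber flux jar with black lid, 37 mm diameter, 42 mm high, standing close to one long side of the carrier; origin: centre of its underside. Leave it alone.
- tin: small flat aluminium tin, 33 mm diameter, 17 mm high, close to the other long side of the carrier; origin: centre of its underside. Leave it alone.
- spool: solder spool, grey, 56 mm diameter, 54 mm high, standing on the table in front of the robot; origin: centre of its underside. Leave it alone.
- ipa: white bottle with a blue cap, 44 mm diameter, 120 mm high; origin: centre of its underside. Leave it alone.
- driver: red precision screwdriver, 130 mm long, 11 mm thick, lying on the front edge of the microscope's base plate, left part, across the scope's x axis; origin: on its underside, middle. Leave it alone.
- handset: black telephone handset (smartphone), 71 x 146 x 8 mm, lying flat left of the microscope; origin: centre of its underside, y along its length. Leave it alone.
- tweezers: dark steel tweezers, 135 mm long, 13 mm wide, 6 mm high, lying flat; origin: on its underside, middle, x along its length. Leave them alone.
Mind the look-alikes: they are no part of the job. There is more than one size of the carrier; the one meant has the size given above.

How it is judged:
By the outcome, as a careful person would: the job done as asked, in the order asked, and still so for the second after the job is handed in, with the robot touching nothing.
It also fails if it takes over 70 s, if anything falls off the work surface, if the arm or the gripper's body presses on something with over 40 N, if the wrist force passes 120 N, or if a joint passes its speed limit or range.

## Working session

There is one attempt and no reset: what is moved stays moved. The work goes in short steps, Python scripts to look and compute and a tool call to move; the robot and the scene stay as the last step left them, time stands still between calls to the robot, and variables do not carry over. Pictures are saved under pics/ and viewed, at most 10 in all, crops included, and the job is handed in when it is done.

Besides the shell and the picture viewer there is one more tool, called after "Emit:" as name(argument=value, ...), one argument or row to a line, values as JSON. servo_tool: Moves the arm, as the interface text tells. Its arguments: {"type":"object","properties":{"steps":{"type":"array"},"newtons":{"type":"number"}},"required":["steps"]}

```bash
mkdir -p pics
cat > h.py <<'E'
import numpy as np, cv2
from scipy.spatial.transform import Rotation as R
from rig import bot
def cam(name,st=None):
    m=bot.camera_model(name); K=np.array(m["K"])
    if "T_tool_cam" in m:
        st=st or bot.get_state(); T=np.eye(4); T[:3,:3]=R.from_rotvec(st["ee_rot"]).as_matrix(); T[:3,3]=st["position"]
        T=T@np.array(m["T_tool_cam"]); return K,T[:3,:3],T[:3,3]
    return K,np.array(m["rotation"]),np.array(m["position"])
def proj(c,P):
    K,r,p=c; q=(np.atleast_2d(P)-p)@r@K.T; return q[:,:2]/q[:,2:]
def ray(c,uv):
    K,r,p=c; d=r@np.linalg.solve(K,[uv[0],uv[1],1]); return p,d/np.linalg.norm(d)
def onz(c,uv,z):
    p,d=ray(c,uv); return p+d*(z-p[2])/d[2]
def tri(rs):
    A=np.zeros((3,3));b=np.zeros(3)
    for p,d in rs:
        M=np.eye(3)-np.outer(d,d);A+=M;b+=M@p
    X=np.linalg.solve(A,b)
    return X,[np.linalg.norm(np.cross(X-p,d)) for p,d in rs]
def snap(name,f=None):
    st=bot.get_state(); im=bot.camera(name); 
    if f: cv2.imwrite(f"pics/{f}.png",im[:,:,::-1])
    return im,cam(name,st)
E
python3 - <<'E'
from h import *
np.set_printoptions(precision=3,suppress=True)
for k,v in bot.get_state().items(): print(k,np.round(v,3))
print(bot.pinch_z)
ims=[]
for n in ("scene","side","wrist"):
    im,c=snap(n,n+"0"); print(n,c[2],c[1][:,2])
    for t in ("carrier","carrier_nose","dowel_near","dowel_far","end_stop","pocket","tab","scope","flux_jar","tin","spool","ipa","driver"):
        print(n,t,[(round(d["score"],2),np.round(np.array(d["point"])*[640,480],1).tolist()) for d in bot.pinpoint(n,t)[:4]])
E
```

```text
t 0.0
joint_positions [-1.408  0.131  1.489 -0.     1.523 -0.085]
joint_velocities [ 0.     0.     0.001  0.003  0.001 -0.001]
joint_torque [  0.004 -55.984 -49.176   0.077   0.035  -0.   ]
position [ 0.147 -0.581  0.218]
ee_rot [-3.116 -0.388  0.   ]
wrist_force [ 0.538 -0.287  1.047]
torque [0.066 0.006 0.063]
finger_force 0.0
opening 0.998
0.0188Traceback (most recent call last):
  File "<stdin>", line 7, in <module>
IndexError: too many indices for array: array is 1-dimensional, but 2 were indexed
```

```bash
sed -i 's/return K,np.array(m\["rotation"\])/return K,R.from_rotvec(m["rotation"]).as_matrix()/' h.py
python3 - <<'E'
from h import *
np.set_printoptions(precision=3,suppress=True)
for n in ("scene","side","wrist"):
    im,c=snap(n,n+"0"); print(n,c[2],c[1][:,2])
    for t in ("carrier","carrier_nose","dowel_near","dowel_far","end_stop","pocket","tab","scope","flux_jar","tin","spool","ipa","driver"):
        print(n,t,[(round(d["score"],2),np.round(np.array(d["point"])*[640,480],1).tolist()) for d in bot.pinpoint(n,t)[:4]])
E
```

```text
scene [1.363 0.134 0.889] [-0.687 -0.193 -0.701]
scene carrier [(0.76, [183.8, 192.5]), (0.74, [454.7, 320.1]), (0.62, [252.8, 241.4]), (0.61, [262.5, 205.2])]
scene carrier_nose [(0.9, [209.1, 191.3]), (0.77, [263.1, 204.3]), (0.64, [228.9, 245.6])]
scene dowel_near [(0.89, [463.1, 279.6]), (0.28, [230.7, 230.4])]
scene dowel_far [(0.75, [471.1, 308.4])]
scene end_stop [(0.6, [454.0, 317.8])]
scene pocket [(0.88, [451.5, 297.5]), (0.38, [252.8, 241.0])]
scene tab [(0.49, [419.2, 261.2])]
scene scope [(0.63, [447.8, 307.3])]
scene flux_jar [(0.72, [228.9, 229.5]), (0.35, [526.8, 244.1])]
scene tin [(0.56, [284.3, 250.4])]
scene spool [(0.85, [345.2, 217.8]), (0.44, [469.7, 311.9]), (0.43, [445.0, 307.4]), (0.19, [452.5, 316.4])]
scene ipa [(0.85, [308.1, 314.3]), (0.48, [417.1, 261.6])]
scene driver [(0.71, [482.0, 265.7]), (0.61, [346.5, 218.6])]
side [0.032 0.604 1.228] [ 0.367 -0.467 -0.804]
side carrier [(0.89, [416.6, 213.3]), (0.87, [461.4, 165.3]), (0.68, [221.7, 311.4]), (0.6, [364.1, 203.3])]
side carrier_nose [(0.7, [403.6, 217.0]), (0.7, [447.9, 176.8]), (0.62, [362.4, 179.9]), (0.32, [268.5, 213.8])]
side dowel_near [(0.89, [222.4, 317.6])]
side dowel_far [(0.97, [198.3, 302.3])]
side end_stop [(0.78, [195.1, 292.5])]
side pocket [(0.55, [219.2, 304.0])]
side tab [(0.56, [262.9, 290.8])]
side scope [(0.6, [220.9, 310.4])]
side flux_jar [(0.71, [384.5, 182.1]), (0.44, [340.1, 217.0])]
side tin [(0.7, [343.6, 216.2])]
side spool [(0.96, [375.9, 272.5])]
side ipa [(0.83, [268.4, 210.8])]
side driver [(0.65, [242.1, 355.9]), (0.45, [221.4, 311.9])]
wrist [ 0.213 -0.564  0.385] [-0.237 -0.06  -0.97 ]
wrist carrier []
wrist carrier_nose []
wrist dowel_near []
wrist dowel_far []
wrist end_stop []
wrist pocket []
wrist tab []
wrist scope []
wrist flux_jar []
wrist tin []
wrist spool []
wrist ipa []
wrist driver []
```

View pics/scene0.png

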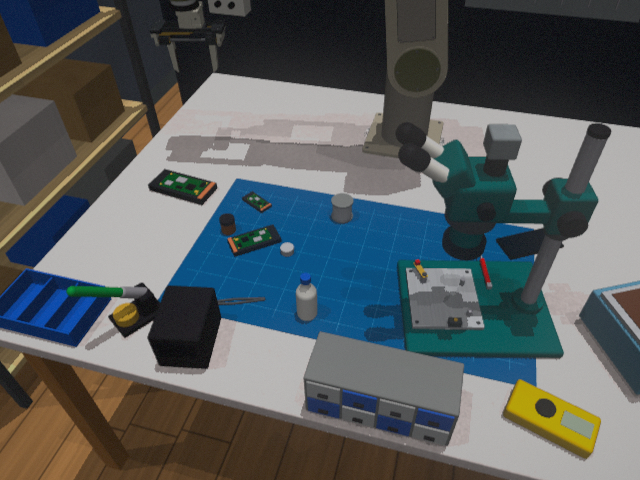

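View pics/side0.png

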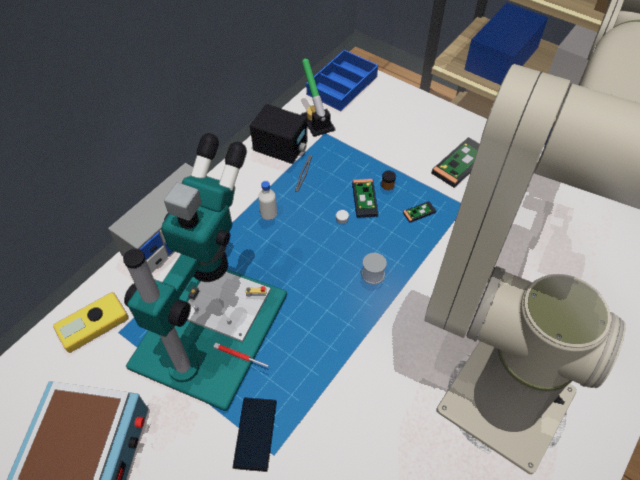

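Run:
```python
from h import *
np.set_printoptions(precision=4,suppress=True)
S,D=cam("scene"),cam("side")
pairs={"carrier":((252.8,241.2),(364.1,203.3)),"nose":((228.9,245.6),(362.4,179.9)),"dn":((463.1,279.6),(222.4,317.6)),"df":((471.1,308.4),(198.3,302.3)),"stop":((454,317.8),(195.1,292.5)),"tab":((419.2,261.2),(262.9,290.8)),"pocket":((451.5,297.5),(219.2,304)),"jar":((228.9,229.5),(384.5,182.1)),"tin":((284.3,250.4),(343.6,216.2)),"spool":((345.2,217.8),(375.9,272.5)),"ipa":((308.1,314.3),(268.4,210.8)),"driver":((482,265.7),(242.1,355.9)),
"big":((183.8,192.5),(461.4,165.3)),"small":((258,203),(420,211))}
for k,(a,b) in pairs.items():
    X,r=tri([ray(S,a),ray(D,b)]); print(k,X,np.round(r,4))
    z={"dn":.046,"df":.046,"stop":.038,"tab":.055,"pocket":.03}.get(k,0)
    if k!='x': print("    ",onz(S,a,z)[:2],onz(D,b,z)[:2])
a=cv2.imread("pics/scene0.png")[170:290,160:330];b=cv2.imread("pics/side0.png")[150:250,310:480]
c=np.vstack([cv2.resize(a,None,fx=4,fy=4,interpolation=2)[:300*2-0][:300],])
cv2.imwrite("pics/crop1.png",np.vstack([cv2.resize(a,(510,360),interpolation=2)[:300],cv2.resize(b,(510,300),interpolation=2)]))
```

```text
carrier [ 0.543  -0.2793 -0.0054] [0.0075 0.0075]
     [ 0.5433 -0.2848] [ 0.5403 -0.2664]
nose [ 0.5849 -0.3262  0.0117] [0.0028 0.0028]
     [ 0.5727 -0.3355] [ 0.5899 -0.3317]
dn [0.5873 0.222  0.0535] [0.0048 0.0048]
     [0.5781 0.2183] [0.5918 0.2243]
df [0.6585 0.2352 0.0548] [0.0047 0.0047]
     [0.653  0.2407] [0.6621 0.2277]
stop [0.6861 0.211  0.0448] [0.0019 0.0019]
     [0.6798 0.2099] [0.6903 0.2106]
tab [0.5588 0.1205 0.056 ] [0.0011 0.0011]
     [0.5573 0.1195] [0.5594 0.1212]
pocket [0.6259 0.1997 0.0361] [0.0002 0.0002]
     [0.6208 0.2004] [0.6289 0.1974]
jar [ 0.532  -0.3508  0.0127] [0.0003 0.0003]
     [ 0.5197 -0.3581] [ 0.5372 -0.3604]
tin [ 0.5573 -0.1975  0.004 ] [0.0009 0.0009]
     [ 0.5531 -0.2   ] [ 0.559  -0.1991]
spool [ 0.3966 -0.0942  0.0008] [0.0081 0.0081]
     [ 0.4013 -0.0865] [ 0.3962 -0.1038]
ipa [ 0.7247 -0.0904  0.0064] [0.003 0.003]
     [ 0.7216 -0.089 ] [ 0.7282 -0.0974]
driver [0.5045 0.2599 0.0236] [0.0016 0.0016]
     [0.4803 0.2619] [0.5141 0.2548]
big [ 0.4025 -0.545  -0.0109] [0.0017 0.0017]
     [ 0.4155 -0.5347] [ 0.3994 -0.5372]
small [ 0.407  -0.3246  0.0041] [0.0025 0.0025]
     [ 0.4044 -0.324 ] [ 0.4083 -0.3308]
```

View pics/crop1.png

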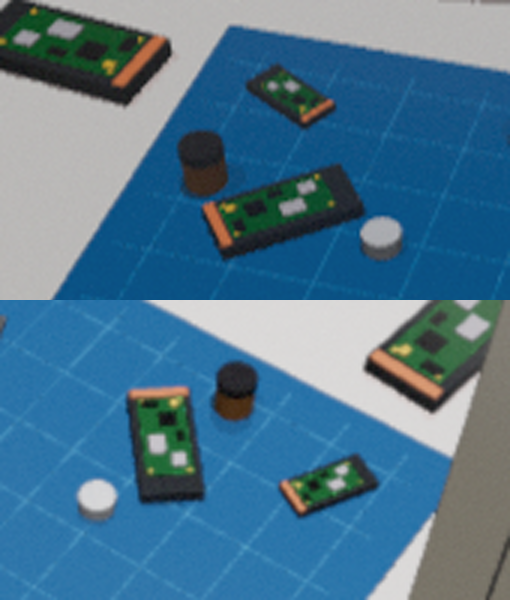

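Emit:
servo_tool(
  steps=[1,0.75,0,1,0,1,0.75,0,1,0,1,0.75,0,1,0,1,0.75,0,1,0,1,0.75,0,1,0],
)

```text
t: 2.78
position: [0.3483, -0.4306, 0.2188]
ee_rot: [2.977, 1.003, 0.0]
wrist_force: [1.2, -1.2, -0.2]
opening: 0.995
finger_force: 0.0
```

Emit:
servo_tool(
  steps=[1,0.75,0,1,0,1,0.75,0,1,0,1,0.75,0,1,0,1,0.75,0,1,0,1,0.75,0,1,0],
)

```text
t: 3.4
position: [0.5484, -0.2806, 0.2188]
ee_rot: [2.718, 1.575, 0.0]
wrist_force: [-0.3, -1.2, 0.3]
opening: 0.999
finger_force: 0.0
```

Emit:
servo_tool(
  steps=[0,0,0,1,0,0,0,0,1,0,0,0,0,1,0,0,0,0,1,0,0,0,0,1,0],
)

```text
t: 4.03
position: [0.5472, -0.2817, 0.2186]
ee_rot: [-2.351, -2.084, 0.0]
wrist_force: [0.1, -0.5, -0.2]
opening: 0.999
finger_force: 0.0
```

Emit:
servo_tool(
  steps=[0,0,0,1,0,0,0,0,1,0,0,0,0,1,0,0,0,0,1,0,0,0,0,1,0],
)

```text
t: 4.65
position: [0.5472, -0.2817, 0.2186]
ee_rot: [-1.89, -2.509, -0.0]
wrist_force: [1.2, -0.4, -0.1]
opening: 1.001
finger_force: 0.0
```

Emit:
servo_tool(
  steps=[0,0,0,1,0,0,0,0,1,0,0,0,0,1,0,0,0,0,1,0,0,0,0,1,0],
)

```text
t: 5.28
position: [0.5472, -0.2817, 0.2186]
ee_rot: [1.354, 2.835, 0.0]
wrist_force: [-0.3, -0.5, 0.3]
opening: 1.001
finger_force: 0.0
```

Run:
```python
from h import *
np.set_printoptions(precision=4,suppress=True)
im,c=snap("wrist","w1")
z={"carrier":0,"carrier_nose":.007,"flux_jar":0,"tin":0}
for t in z:
    for d in bot.pinpoint("wrist",t)[:3]:
        uv=np.array(d["point"])*[640,480]; print(t,round(d["score"],2),uv,onz(c,uv,z[t])[:2])
print(c[2],c[1][:,2])
```

```text
carrier 0.58 [164.992 153.984] [ 0.4052 -0.3297]
carrier 0.57 [322.816 208.08 ] [ 0.5463 -0.2789]
carrier 0.54 [250.88 256.8 ] [ 0.5225 -0.3586]
carrier_nose 0.95 [208.32  133.104] [ 0.4264 -0.2893]
carrier_nose 0.58 [322.304 271.584] [ 0.5833 -0.3255]
carrier_nose 0.55 [ 93.504 272.016] [ 0.4153 -0.4617]
flux_jar 0.61 [252.992 254.688] [ 0.5228 -0.3557]
tin 0.6 [394.368 136.704] [ 0.5555 -0.189 ]
tin 0.36 [324.288 208.512] [ 0.5476 -0.2784]
[ 0.5043 -0.2283  0.3851] [ 0.1551 -0.1911 -0.9692]
```

View pics/w1.png

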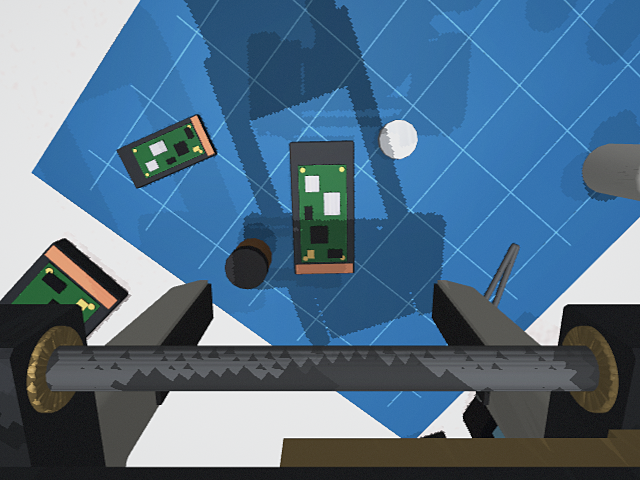

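Run:
```python
from h import *
np.set_printoptions(precision=4,suppress=True)
c=cam("wrist")
from scipy.optimize import least_squares
uv=np.array([[290,142],[354,141],[353.5,272.5],[295,273.5]],float)
loc=np.array([[-60,-28],[-60,28],[60,28],[60,-28]])/1000
P=np.array([onz(c,u,.014)[:2] for u in uv]); print(P)
print([np.linalg.norm(P[i]-P[(i+1)%4]) for i in range(4)])
def w(p,h=.014):
    r=R.from_euler("z",p[2]).as_matrix()[:2,:2]; return np.c_[loc@r.T+p[:2],np.full(4,h)]
# also solve the height
s=least_squares(lambda p:(proj(c,w(p,p[3]))-uv).ravel(),[.545,-.28,-.9,.014]); print(s.x,np.degrees(s.x[2]),s.fun)
s2=least_squares(lambda p:(proj(c,w(p))-uv).ravel(),[.545,-.28,-.9]); print(s2.x,np.degrees(s2.x[2]),s2.fun)
x,y,a=s2.x[:3]; r=R.from_euler("z",a).as_matrix()[:2,:2]
J=onz(c,(247,268),.042)[:2];T=onz(c,(398,139),.017)[:2]
for n,q in (("jar",J),("tin",T)): print(n,q,(q-[x,y])@r)
print("tcp",proj(c,[bot.get_state()["position"]]))
t=bot.get_state()["ee_rot"]; tx=2*np.arctan2(t[1],t[0]); print("toolx",np.degrees(tx))
print(proj(cam("scene"),w(s2.x)),proj(cam("side"),w(s2.x)))
```

```text
[[ 0.4868 -0.2499]
 [ 0.5293 -0.2149]
 [ 0.6048 -0.3065]
 [ 0.563  -0.3412]]
[np.float64(0.05499139627557828), np.float64(0.11876529788316546), np.float64(0.05433908737851116), np.float64(0.1189075382778781)]
[ 0.5465 -0.2787 -0.8787  0.0094] -50.34626538089109 [-0.1695  0.2296  0.2026  0.0845  0.5122 -0.1651 -0.5483 -0.1744]
[ 0.546  -0.2782 -0.8787] -50.34617561518077 [-0.593  -0.4937  0.5999 -0.6539  0.8774  0.6999 -0.8852  0.7019]
jar [ 0.5235 -0.3544] [ 0.0443 -0.066 ]
tin [ 0.5572 -0.1903] [-0.0605  0.0647]
tcp [[321.5367 301.4265]]
toolx -231.31390599200355
[[273.6244 224.2633]
 [281.5606 238.5089]
 [233.9222 253.2913]
 [227.1522 238.2208]] [[378.2562 213.4896]
 [356.5474 214.5153]
 [352.477  179.4954]
 [373.2295 178.5339]]
```

Emit:
servo_tool(
  steps=[0.5,-0.25,1,0,0.3,1,-0.5,1,0,0.3,1,-0.5,1,0,0.3,1,-0.5,1,0,0.3,1,-0.5,1,0,0.3],
)

```text
t: 6.15
position: [0.6985, -0.3582, 0.3893]
ee_rot: [1.358, 2.829, -0.0]
wrist_force: [1.3, -0.1, 0.7]
opening: 0.701
finger_force: 0.0
```

Emit:
servo_tool(
  steps=[1,-0.5,0.5,0,0.3,1,-0.5,0.5,0,0.3,1,-0.5,0.5,0,0.3,1,-0.5,0.5,0,0.3,1,-0.5,0.5,0,0.3],
)

```text
t: 6.78
position: [0.766, -0.3908, 0.4067]
ee_rot: [1.292, 2.694, -0.006]
wrist_force: [-0.6, 0.4, -0.2]
opening: 0.702
finger_force: 0.0
```

Emit:
servo_tool(
  steps=[-0.5,0.25,0,1,0.3,0,0,0,1,0.3,0,0,0,1,0.3,0,0,0,1,0.3,0,0,0,1,0.3],
)

```text
t: 7.4
position: [0.7507, -0.3834, 0.4078]
ee_rot: [0.75, 2.895, 0.034]
wrist_force: [-0.1, 0.2, -0.5]
opening: 0.702
finger_force: 0.0
```

```bash
cat >> h.py <<'E'
def tilt():
    s=bot.get_state(); m=R.from_rotvec(s["ee_rot"]).as_matrix(); z=m[:,2]; y=m[:,1]
    # lean = angle of z forward along -toolx, roll = y out of horizontal
    print("t",round(s["t"],2),"pos",np.round(s["position"],4),"tilt",round(np.degrees(np.arccos(-z[2])),2),"dir",round(np.degrees(np.arctan2(z[1],z[0])),1),
     "yclose",round(np.degrees(np.arctan2(y[1],y[0])),2),"roll",round(np.degrees(np.arcsin(y[2])),2),"lean",round(np.degrees(np.arcsin(-m[2,0])),2),"q",np.round(s["joint_positions"],2),"F",np.round(s["wrist_force"],1),"open",s["opening"],s["finger_force"])
E
python3 -c "
from h import *
tilt()"
```

```text
t 7.4 pos [ 0.7507 -0.3834  0.4078] tilt 8.75 dir -5.9 yclose 61.2 roll 3.43 lean 8.04 q [-0.56  0.84  0.22  0.07  1.94 -1.6 ] F [-0.1  0.2 -0.5] open 0.7016997839125881 0.0
```

Emit:
servo_tool(
  steps=[0,0,0,1,0.3,0,0,0,1,0.3,1,-0.5,0.5,0.5,0.3,1,-0.5,0.5,0,0.3,1,-0.5,0.5,0,0.3],
)

```text
t: 8.02
position: [0.7921, -0.3995, 0.4144]
ee_rot: [0.453, 2.862, 0.008]
wrist_force: [1.4, -0.8, 0.6]
opening: 0.695
finger_force: 0.0
```

Emit:
servo_tool(
  steps=[1,-0.5,0.5,0,0.3,1,-0.5,0.5,0,0.3,1,-0.5,0.5,0,0.3,1,-0.5,0.5,0,0.3,1,-0.5,0.5,0,0.3],
)

```text
t: 8.65
position: [0.856, -0.4252, 0.4248]
ee_rot: [0.436, 2.695, -0.065]
wrist_force: [-0.3, 0.9, -0.3]
opening: 0.701
finger_force: 0.0
```

```bash
python3 -c "
from h import *
tilt()"
```

```text
t 8.65 pos [ 0.856  -0.4252  0.4248] tilt 23.7 dir -15.7 yclose 71.85 roll 1.07 lean 23.67 q [-0.56  0.98  0.02  0.12  1.74 -1.77] F [-0.3  0.9 -0.3] open 0.7007429587758474 0.0
```

Emit:
servo_tool(
  steps=[1,-0.6,0.5,0,0.3,1,-0.6,0.5,0,0.3,1,-0.6,0.5,0,0.3,1,-0.6,0.5,0,0.3],
)

```text
t: 9.15
position: [0.9035, -0.4595, 0.4351]
ee_rot: [0.421, 2.553, -0.123]
wrist_force: [-0.5, -1.1, 0.4]
opening: 0.701
finger_force: 0.0
```

```bash
python3 -c "
from h import *
tilt()"
```

```text
t 9.15 pos [ 0.9035 -0.4595  0.4351] tilt 32.06 dir -18.9 yclose 71.24 roll -0.07 lean 32.06 q [-0.57  1.    0.02  0.13  1.57 -1.78] F [-0.5 -1.1  0.4] open 0.7014102209933809 0.0
```

Emit:
servo_tool(
  steps=[-0.9,0.46,-0.5,-0.7,0.2,-0.9,0.46,-0.5,-0.7,0.2,-0.9,0.46,-0.7,-0.7,0.2,-0.9,0.46,-0.7,-0.7,0.2,-0.9,0.46,-0.7,-0.7,0.2],
)

```text
t: 9.78
position: [0.7696, -0.3916, 0.341]
ee_rot: [0.707, 2.497, -0.201]
wrist_force: [0.4, -0.6, 0.5]
opening: 0.799
finger_force: 0.0
```

Emit:
servo_tool(
  steps=[-0.9,0.46,-0.6,-0.7,0.2,-0.9,0.46,-0.6,-0.7,0.2,-0.9,0.46,-0.6,-0.7,0.2,-0.9,0.46,-0.6,-0.7,0.2,-0.9,0.46,-0.6,-0.7,0.2],
)

```text
t: 10.4
position: [0.5902, -0.2998, 0.2208]
ee_rot: [1.056, 2.389, -0.299]
wrist_force: [1.2, -0.2, 0.7]
opening: 0.803
finger_force: 0.0
```

```bash
python3 -c "
from h import *
tilt()"
```

```text
t 10.4 pos [ 0.5902 -0.2998  0.2208] tilt 32.06 dir -47.3 yclose 42.37 roll 0.21 lean 32.06 q [-0.43 -0.17  1.89 -0.26  0.92 -1.06] F [ 1.2 -0.2  0.7] open 0.8025370663323419 0.0
```

Emit:
servo_tool(
  steps=[-0.4,0.22,-0.8,-0.6,0.2,-0.4,0.22,-0.8,0,0.2,-0.4,0.21,-0.9,0,0.2,0,0,-0.5,0,0.2],
)

```text
t: 10.9
position: [0.5417, -0.2733, 0.0985]
ee_rot: [1.113, 2.371, -0.315]
wrist_force: [0.4, 0.2, 0.6]
opening: 0.799
finger_force: 0.0
```

```bash
python3 -c "
from h import *
tilt()
im,c=snap('wrist')
p=[.546,-.2785,np.radians(-50.35)]
loc=np.array([[-60,-28],[-60,28],[60,28],[60,-28]])/1000
r=R.from_euler('z',p[2]).as_matrix()[:2,:2]
uv=proj(c,np.c_[loc@r.T+p[:2],np.full(4,.014)]);print(uv)
im=im.copy();cv2.polylines(im,[np.int32(uv)],True,(255,0,255),1)
cv2.imwrite('pics/w2.png',im[:,:,::-1])"
```

```text
t 10.9 pos [ 0.5417 -0.2733  0.0985] tilt 31.85 dir -50.0 yclose 39.73 roll 0.14 lean 31.85 q [-0.4  -0.17  2.12 -0.37  0.72 -0.87] F [0.4 0.2 0.6] open 0.7986833099990834 0.0
[[261.89360693  87.63382434]
 [380.3788633   87.58318428]
 [362.5311046  256.90423498]
 [279.98799895 257.03420382]]
```

View pics/w2.png

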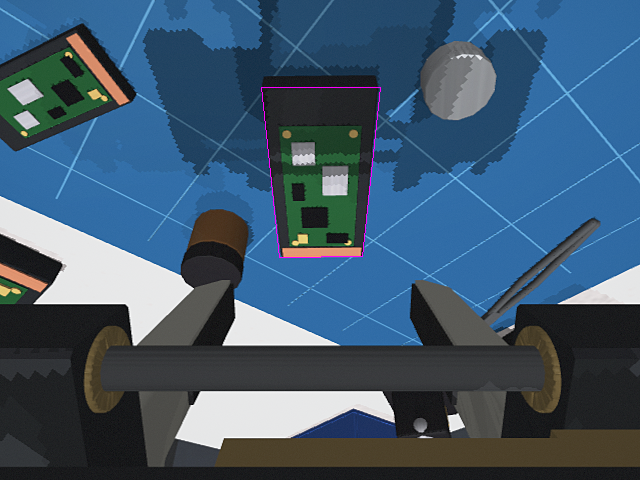

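Emit:
servo_tool(
  steps=[0,0,-0.8,0,0.2,0,0,-0.8,0,0.2,0,0,-0.5,0,0.2,0,0,-0.14,0,0.2,0,0,0,0,0.2],
  newtons=30,
)

```text
t: 11.58
position: [0.5432, -0.2743, 0.0109]
ee_rot: [1.114, 2.37, -0.315]
wrist_force: [-0.3, 0.3, 0.6]
opening: 0.802
finger_force: 0.0
```

Emit:
servo_tool(
  steps=[0,0,0,0,0.7,0,0,0,0,0.7,0,0,0,0,0.7,0,0,0,0,0.7],
)

```text
t: 12.08
position: [0.5427, -0.2743, 0.0107]
ee_rot: [1.114, 2.37, -0.316]
wrist_force: [-3.6, 1.4, 6.2]
opening: 0.594
finger_force: 30.0
```

```bash
python3 -c "
from h import *
tilt()"
```

```text
t 12.07 pos [ 0.5427 -0.2743  0.0107] tilt 31.9 dir -50.1 yclose 39.7 roll 0.11 lean 31.9 q [-0.4   0.    2.15 -0.49  0.54 -0.73] F [-3.6  1.4  6.2] open 0.5941464109865506 30.011325180530548
```

Emit:
servo_tool(
  steps=[0,0,0.3,0,0.7,0,0,0.7,0,0.7,0,0,1,0,0.7,0,0,1,0,0.7,0,0,1,0,0.7],
)

```text
t: 12.7
position: [0.5415, -0.2733, 0.1708]
ee_rot: [1.114, 2.373, -0.315]
wrist_force: [1.1, 0.3, -1.6]
opening: 0.596
finger_force: 30.0
```

Emit:
servo_tool(
  steps=[0.1,0.65,0.1,1,0.7,0.1,0.65,0.1,1,0.7,0.1,0.65,0.1,1,0.7,0.1,0.65,0.1,1,0.7,0.1,0.65,0.1,1,0.7],
)

```text
t: 13.32
position: [0.5616, -0.1426, 0.1895]
ee_rot: [0.611, 2.524, -0.171]
wrist_force: [0.0, -0.1, -1.4]
opening: 0.592
finger_force: 30.0
```

Emit:
servo_tool(
  steps=[0.1,0.65,0.1,1,0.7,0.1,0.65,0.1,1,0.7,0.1,0.65,0.1,1,0.7,0.1,0.65,0.1,1,0.7,0.1,0.65,0.1,1,0.7],
)

```text
t: 13.95
position: [0.5815, -0.0126, 0.2096]
ee_rot: [0.097, 2.586, -0.025]
wrist_force: [-0.5, -0.1, -2.3]
opening: 0.594
finger_force: 30.0
```

Emit:
servo_tool(
  steps=[0.1,0.65,0.1,1,0.7,0.1,0.65,0.1,1,0.7,0.1,0.65,0.1,1,0.7,0,0,0,0,0.7],
)

```text
t: 14.45
position: [0.5938, 0.0651, 0.2219]
ee_rot: [-0.211, 2.579, 0.063]
wrist_force: [0.4, -0.5, -2.6]
opening: 0.593
finger_force: 30.0
```

Run:
```python
from h import *
np.set_printoptions(precision=4,suppress=True)
tilt()
im,c=snap("wrist","w3")
z={"dowel_near":.046,"dowel_far":.046,"end_stop":.038,"tab":.055,"pocket":.03,"carrier_nose":0.2}
for t in z:
    for d in bot.pinpoint("wrist",t)[:2]:
        uv=np.array(d["point"])*[640,480]; print(t,round(d["score"],2),uv,onz(c,uv,z[t])[:2])
```

```text
t 14.45 pos [0.5938 0.0651 0.2219] tilt 31.8 dir 9.6 yclose 99.4 roll 0.11 lean 31.8 q [-0.05 -0.42  2.08  0.14  0.94 -1.83] F [ 0.4 -0.5 -2.6] open 0.5929015972607206 29.992364645004272
dowel_near 0.97 [530.624 111.984] [0.5792 0.2185]
dowel_far 0.89 [509.376 198.384] [0.6588 0.2427]
end_stop 0.9 [459.392 209.184] [0.6842 0.2092]
end_stop 0.24 [469.376 150.   ] [0.6222 0.1918]
tab 0.56 [405.632  72.384] [0.562  0.1167]
tab 0.36 [533.824 110.784] [0.5738 0.2146]
pocket 0.62 [470.528 150.192] [0.6269 0.197 ]
```

View pics/w3.png

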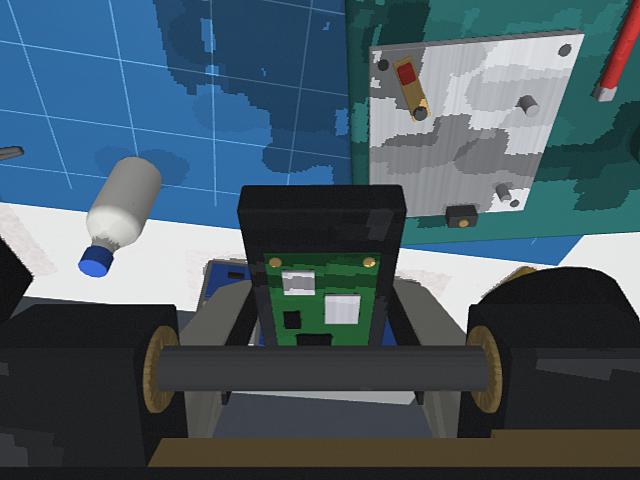

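Run:
```python
from h import *
from scipy.optimize import least_squares
np.set_printoptions(precision=4,suppress=True)
c=cam("wrist");S=cam("scene");D=cam("side")
mm=lambda *a:np.array(a)/1000
obs=[(c,mm(-42,33,46),(531,111)),(c,mm(42,33,46),(509.5,198)),(c,mm(60,0,38),(460,209)),
(c,mm(-88,-84,30),(370,46)),(c,mm(-88,60,30),(583,34)),(c,mm(72,60,30),(527,211))]
ex=[(S,mm(-42,33,46),(463.1,279.6)),(S,mm(42,33,46),(471.1,308.4)),(S,mm(60,0,38),(454,317.8)),(D,mm(-42,33,46),(222.4,317.6)),(D,mm(42,33,46),(198.3,302.3)),(D,mm(60,0,38),(195.1,292.5))]
def f(p,o):
    r=R.from_euler("z",p[2]).as_matrix(); t=np.r_[p[:2],p[3] if len(p)>3 else 0]
    return np.concatenate([(proj(k,r@l+t)[0]-u) for k,l,u in o])
for n,o,p0 in (("wrist",obs,[.62,.2,.17]),("wrist+z",obs,[.62,.2,.17,0]),("fixed",ex,[.62,.2,.17]),("fixed+z",ex,[.62,.2,.17,0])):
    s=least_squares(f,p0,args=(o,),loss="soft_l1"); print(n,s.x,np.degrees(s.x[2]),f(s.x,o).round(1))
r=least_squares(f,[.62,.2,.17],args=(obs,),loss="soft_l1").x; Rz=R.from_euler("z",r[2]).as_matrix()
for n,uv,z in (("tab",(405.6,72.4),.055),("post",(420,113),.05)): print(n,(Rz.T@(onz(c,uv,z)-[r[0],r[1],0]))*1000)
# carrier in hand: rear top corners & underside from the picture, at tcp-based height
print(proj(c,Rz@mm(-50,-50,50)+np.r_[r[:2],0]))
```

```text
wrist [0.6264 0.1943 0.2319] 13.284045314393557 [ 0.9 -0.7 -5.3  0.6  0.4  0.9 -0.2  2.8  1.3 -0.9 -6.4 -0.7]
wrist+z [ 0.627   0.1949  0.2331 -0.0012] 13.354162660015039 [ 0.6 -0.7 -5.3  0.3  0.5  0.6  0.1  3.3  0.7 -0.6 -6.5 -1.1]
fixed [0.6275 0.1958 0.2381] 13.642620018997428 [-0.2  0.2 -1.7  2.5 -0.3  2.3  6.3  1.  -2.5  3.5  1.6  0.8]
fixed+z [0.6285 0.1968 0.2218 0.0077] 12.70965309593472 [ 1.2 -1.5 -0.8  0.9  0.3  0.5  4.8 -0.4 -3.8  1.5  0.6 -1.2]
tab [-81.0561 -62.408   55.    ]
post [-47.9975 -49.0483  50.    ]
[[418.9316 110.5446]]
```

```bash
python3 -c "
import cv2
a=cv2.imread('pics/w3.png')[24:240,355:605]; cv2.imwrite('pics/w3c.png',cv2.resize(a,None,fx=2.7,fy=2.7,interpolation=cv2.INTER_CUBIC))
from h import *
print(bot.camera_model('wrist')['K'])"
```

```text
[[420.13856714   0.         322.12730632]
 [  0.         420.13856714 241.59481959]
 [  0.           0.           1.        ]]
```

View pics/w3c.png

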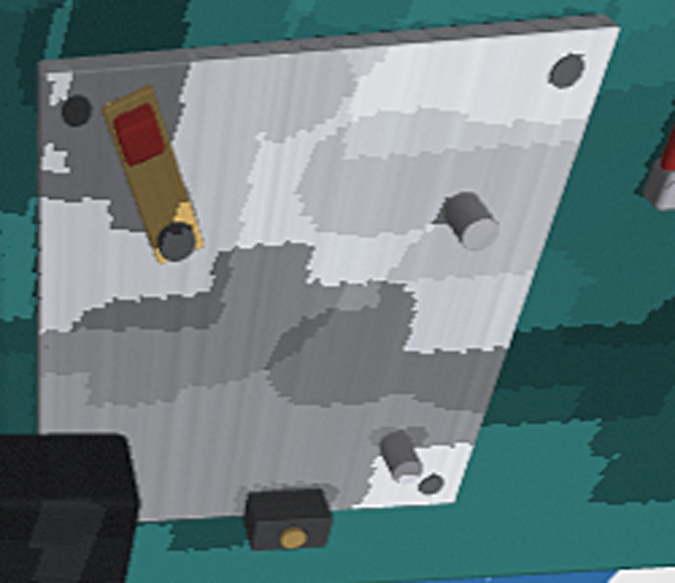

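Run:
```python
from h import *
from scipy.optimize import least_squares
np.set_printoptions(precision=4,suppress=True)
c=cam("wrist")
mm=lambda *a:np.array(a)/1000
obs=[(mm(-42,33,46),(533.9,110.3)),(mm(42,33,46),(505.4,198.4)),(mm(60,0,38),(461.3,210.7)),
(mm(-88,-84,30),(369,51.8)),(mm(-88,60,30),(584.3,34.7)),(mm(72,60,30),(523.9,209.9)),(mm(-50,-50,50),(420.6,113.3))]
U=np.array([o[1] for o in obs]);L=np.array([o[0] for o in obs])
def W(p): return L@R.from_euler("z",p[2]).as_matrix().T+np.r_[p[:2],p[3] if len(p)>3 else 0]
for p0 in ([.62,.2,.17],[.62,.2,.17,0]):
    s=least_squares(lambda p:(proj(c,W(p))-U).ravel(),p0); print(s.x,np.degrees(s.x[2]));print(s.fun.reshape(-1,2).round(1).tolist())
p=s.x; Rz=R.from_euler("z",p[2]).as_matrix()
for uv,z in (((406.5,73.6),.06),): print((Rz.T@(onz(c,uv,z)-[p[0],p[1],0]))*1000)
```

```text
[0.6272 0.1959 0.2447] 14.01911432562233
[[-1.1, 0.8], [0.8, 0.7], [1.2, -0.0], [1.0, 0.2], [0.1, -1.1], [-1.0, 0.5], [-0.9, -0.6]]
[ 0.6272  0.1959  0.2447 -0.0001] 14.019652658892975
[[-1.2, 0.8], [0.8, 0.6], [1.2, -0.1], [1.1, 0.2], [0.1, -1.1], [-1.0, 0.5], [-0.9, -0.6]]
[-84.4866 -62.9167  60.    ]
```

Emit:
servo_tool(
  steps=[-0.65,-0.16,-0.8,1,0.7,-0.65,-0.16,-0.8,0,0.7,-0.65,-0.16,-0.8,0,0.7,-0.23,0.94,0,0,0.7,-0.23,0.94,0,0,0.7],
)

```text
t: 15.42
position: [0.4972, 0.1194, 0.125]
ee_rot: [-0.307, 2.571, 0.09]
wrist_force: [1.2, 0.0, -2.0]
opening: 0.597
finger_force: 30.0
```

Emit:
servo_tool(
  steps=[-0.23,0.94,0,0,0.7,0,0,0,0,0.7],
)

```text
t: 15.68
position: [0.4876, 0.1601, 0.1256]
ee_rot: [-0.317, 2.57, 0.093]
wrist_force: [-0.0, 0.1, -2.5]
opening: 0.592
finger_force: 30.0
```

```bash
cat >> h.py <<'E'
SC=np.array([.6272,.1959]);A=np.radians(14.0);U=np.array([[np.cos(A),np.sin(A)],[-np.sin(A),np.cos(A)]])
def scope(tgt=None):
    p=np.array(bot.get_state()["position"]); q=np.r_[U@(p[:2]-SC),p[2]]*1000; print("scope mm",q.round(1))
    if tgt is not None:
        d=np.array(tgt)-q; w=np.r_[U.T@d[:2],d[2]]; print("shares of 40mm",(w/40).round(3))
E
python3 -c "
from h import *
tilt();scope((-63,-3,126));scope((-10.3,-3,40.7))"
```

```text
t 15.68 pos [0.4876 0.1601 0.1256] tilt 31.82 dir 14.3 yclose 104.1 roll 0.1 lean 31.82 q [ 0.2  -0.64  2.41  0.04  0.82 -1.64] F [-0.   0.1 -2.5] open 0.5917542336891498 29.9934920668602
scope mm [-144.1   -1.   125.6]
shares of 40mm [1.979 0.442 0.009]
scope mm [-144.1   -1.   125.6]
shares of 40mm [ 3.257  0.76  -2.123]
```

Emit:
servo_tool(
  steps=[0.66,0.15,0,0,0.7,0.66,0.15,0,0,0.7,0.66,0.15,0,0,0.7,0.32,0.08,-0.48,0,0.7,0.32,0.08,-0.48,0,0.7],
)

```text
t: 16.3
position: [0.5944, 0.1808, 0.0868]
ee_rot: [-0.31, 2.57, 0.09]
wrist_force: [-0.5, -0.2, -2.4]
opening: 0.593
finger_force: 30.0
```

Emit:
servo_tool(
  steps=[0.32,0.08,-0.48,0,0.7,0.32,0.08,-0.48,0,0.7,0,0,0,0,0.7],
)

```text
t: 16.68
position: [0.6181, 0.1869, 0.0463]
ee_rot: [-0.311, 2.575, 0.09]
wrist_force: [-0.9, -0.4, -2.0]
opening: 0.593
finger_force: 30.0
```

```bash
python3 -c "
from h import *
tilt();scope((-10.3,-3,40.7))
im,c=snap('wrist','w4');snap('scene','s4');snap('side','d4')
a=cv2.imread('pics/s4.png')[200:380,370:570];b=cv2.imread('pics/d4.png')[200:380,130:330]
cv2.imwrite('pics/m4.png',np.hstack([cv2.resize(x,(400,360),interpolation=2) for x in (a,b)]))"
```

```text
t 16.68 pos [0.6181 0.1869 0.0463] tilt 31.57 dir 13.9 yclose 103.79 roll 0.08 lean 31.57 q [ 0.2  -0.03  2.1   0.04  0.52 -1.64] F [-0.9 -0.4 -2. ] open 0.5933178490075013 29.99262124300003
scope mm [-11.   -6.5  46.3]
shares of 40mm [-0.004  0.09  -0.141]
```

View pics/m4.png

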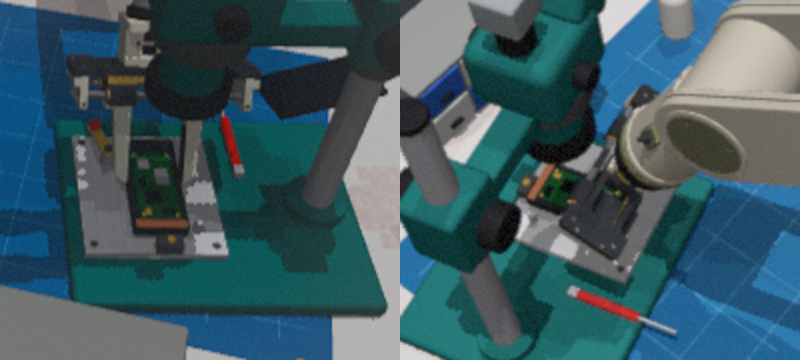

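Emit:
servo_tool(
  steps=[0,0,-0.06,0,0.7,0,0,-0.04,0,0.7,0,0,-0.03,0,0.7,0,0,0,0,0.7],
)

```text
t: 17.32
position: [0.6187, 0.1886, 0.0435]
ee_rot: [-0.312, 2.57, 0.091]
wrist_force: [-0.2, -0.1, -2.4]
opening: 0.593
finger_force: 30.0
```

Emit:
servo_tool(
  steps=[0,0,-0.03,0,0.7,0,0,-0.03,0,0.7,0,0,0,0,0.7,0,0,0,0,0.7],
)

```text
t: 17.82
position: [0.6189, 0.1885, 0.0411]
ee_rot: [-0.312, 2.57, 0.091]
wrist_force: [-0.2, -0.1, -2.1]
opening: 0.596
finger_force: 30.0
```

Emit:
servo_tool(
  steps=[0,0,-0.02,0,0.7,0,0,-0.02,0,0.7,0,0,0,0,0.7],
)

```text
t: 18.2
position: [0.6196, 0.1887, 0.0407]
ee_rot: [-0.312, 2.569, 0.091]
wrist_force: [-5.0, -0.9, 6.1]
opening: 0.597
finger_force: 30.0
```

Emit:
servo_tool(
  steps=[0.04,0.01,0,0,0.7,0.04,0.01,0,0,0.7,-0.01,0.05,0,0,0.7,-0.01,0.05,0,0,0.7,0,0,0,0,0.7],
  newtons=15,
)

```text
t: 18.82
position: [0.6224, 0.1909, 0.0407]
ee_rot: [-0.31, 2.569, 0.087]
wrist_force: [-8.4, -17.7, 10.0]
opening: 0.598
finger_force: 15.1
```

```bash
python3 -c "
from h import *
tilt();scope((-5.3,0,40.7))"
```

```text
t 18.82 pos [0.6224 0.1909 0.0407] tilt 31.86 dir 13.7 yclose 103.76 roll -0.05 lean 31.86 q [ 0.21 -0.01  2.09  0.03  0.5  -1.62] F [ -8.4 -17.7  10. ] open 0.5981616495099319 15.0700181722641
scope mm [-5.9 -3.7 40.7]
shares of 40mm [-0.009  0.092  0.001]
```

Emit:
servo_tool(
  steps=[0,0,0,0,0.28,0,0,0,0,0.28,0,0,0,0,0.28],
)

```text
t: 19.2
position: [0.6214, 0.1936, 0.0398]
ee_rot: [-0.312, 2.57, 0.091]
wrist_force: [1.3, -0.2, -0.3]
opening: 0.722
finger_force: 0.0
```

Run:
```python
from h import *
tilt();scope((-5.3,0,40.7))
im,c=snap("wrist","w5")
r=U.T
def W(l): l=np.atleast_2d(l)/1000; return np.c_[l[:,:2]@U+SC,l[:,2]]
im=im.copy()
box=W([[-60,-28,44],[-60,28,44],[60,28,44],[60,-28,44]])
cv2.polylines(im,[np.int32(proj(c,box))],True,(255,0,255),1)
for q in proj(c,W([[-42,33,46],[42,33,46],[-50,-50,50]])): cv2.circle(im,tuple(np.int32(q)),3,(0,255,255),1)
cv2.imwrite("pics/w5o.png",cv2.resize(im[0:330,150:490],None,fx=1.75,fy=1.75,interpolation=2)[:,:,::-1])
```

```text
t 19.2 pos [0.6214 0.1936 0.0398] tilt 31.84 dir 14.0 yclose 103.89 roll 0.09 lean 31.84 q [ 0.21 -0.    2.09  0.03  0.5  -1.62] F [ 1.3 -0.2 -0.3] open 0.7215838478566658 0.0
scope mm [-6.2 -0.8 39.8]
shares of 40mm [0.016 0.025 0.022]
```

View pics/w5o.png

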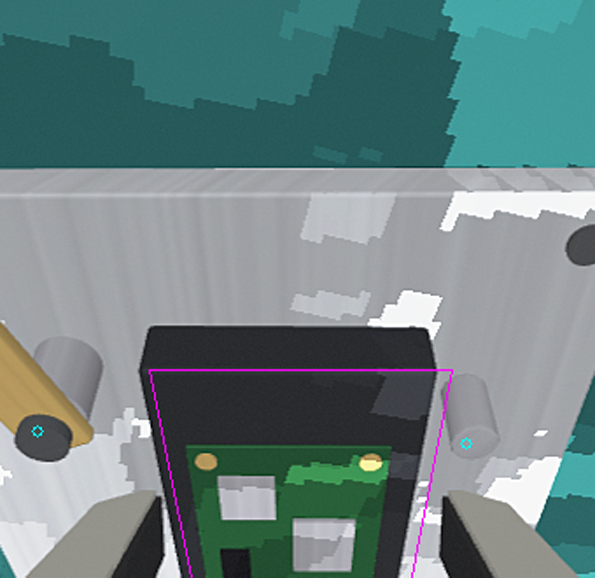

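Emit:
servo_tool(
  steps=[-0.01,0.05,0,0,0.28,-0.01,0.05,0,0,0.28,-0.01,0.04,0,0,0.28,-0.01,0.03,0,0,0.28,0,0,0,0,0.28],
)

```text
t: 19.88
position: [0.6196, 0.1991, 0.0393]
ee_rot: [-0.312, 2.571, 0.089]
wrist_force: [-2.1, -8.1, 4.3]
opening: 0.72
finger_force: 3.8
```

```bash
python3 -c "
from h import *
tilt();scope()"
```

```text
t 19.88 pos [0.6196 0.1991 0.0393] tilt 31.76 dir 13.9 yclose 103.83 roll 0.02 lean 31.76 q [ 0.23 -0.    2.09  0.02  0.5  -1.6 ] F [-2.1 -8.1  4.3] open 0.7202654067410038 3.832826614379883
scope mm [-6.6  4.9 39.3]
```

Emit:
servo_tool(
  steps=[-0.01,0.03,0,0,0.28,-0.01,0.03,0,0,0.28,0,0,0,0,0.28,0,0,0,0,0.28],
)

```text
t: 20.38
position: [0.6195, 0.2004, 0.0395]
ee_rot: [-0.311, 2.57, 0.087]
wrist_force: [3.2, -14.7, 0.2]
opening: 0.724
finger_force: 7.3
```

```bash
python3 -c "
from h import *
tilt();scope()"
```

```text
t 20.38 pos [0.6195 0.2004 0.0395] tilt 31.8 dir 13.7 yclose 103.78 roll -0.04 lean 31.8 q [ 0.23 -0.    2.09  0.01  0.5  -1.59] F [  3.2 -14.7   0.2] open 0.7244277133985304 7.31032982468605
scope mm [-6.4  6.2 39.5]
```

Emit:
servo_tool(
  steps=[0.03,-0.12,0,0,0.25,0,0,0,0,0.25,-0.25,-0.06,0.43,0,0.25,-0.5,-0.13,0.85,0,0.25,-0.5,-0.13,0.85,0,0.25],
)

```text
t: 21.0
position: [0.5691, 0.1852, 0.1252]
ee_rot: [-0.313, 2.571, 0.091]
wrist_force: [0.3, 0.0, 0.6]
opening: 0.749
finger_force: 0.0
```

Emit:
servo_tool(
  steps=[-0.8,-0.2,0,0,1,-0.8,-0.2,0,0,1,0,0,0,0,1,0,0,0,0,1],
)

```text
t: 21.5
position: [0.5067, 0.1693, 0.1256]
ee_rot: [-0.312, 2.569, 0.091]
wrist_force: [-0.0, 0.7, 0.6]
opening: 0.37
finger_force: 0.0
```

Run:
```python
from h import *
tilt();scope((-85,2,37))
im,c=snap("wrist","w6")
def W(l): l=np.atleast_2d(l)/1000; return np.c_[l[:,:2]@U+SC,l[:,2]]
im=im.copy()
cv2.polylines(im,[np.int32(proj(c,W([[-60,-28,44],[-60,28,44],[60,28,44],[60,-28,44]])))],True,(255,0,255),1)
for q in proj(c,W([[-42,33,46],[42,33,46],[-50,-50,50],[60,-13,46],[60,13,46]])): cv2.circle(im,tuple(np.int32(q)),2,(0,255,255),1)
cv2.imwrite("pics/w6o.png",im[:,:,::-1])
```

```text
t 21.5 pos [0.5067 0.1693 0.1256] tilt 31.91 dir 14.0 yclose 103.89 roll 0.09 lean 31.91 q [ 0.22 -0.55  2.35  0.02  0.78 -1.61] F [-0.   0.7  0.6] open 0.37013632261519674 0.0
scope mm [-123.3    3.3  125.6]
shares of 40mm [ 0.937  0.199 -2.214]
```

View pics/w6o.png

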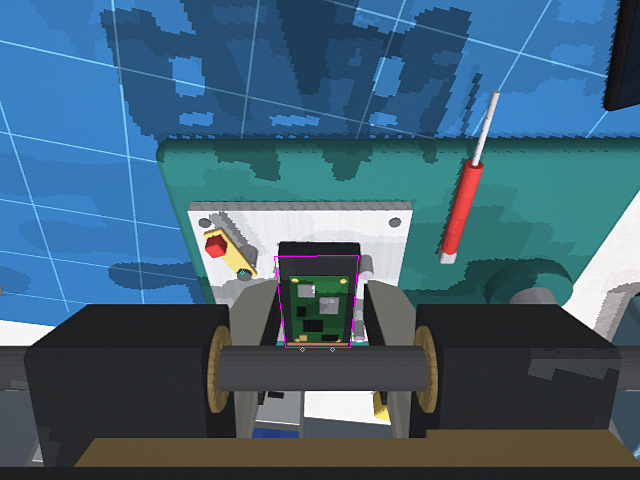

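Emit:
servo_tool(
  steps=[0.2,0.05,-0.75,0,1,0.2,0.05,-0.75,0,1,0.2,0.05,-0.5,0,1,0.16,0,-0.2,0,1,0,0,0,0,1],
)

```text
t: 22.18
position: [0.5365, 0.1748, 0.0354]
ee_rot: [-0.312, 2.573, 0.091]
wrist_force: [0.3, 0.3, 0.1]
opening: 0.007
finger_force: 0.0
```

```bash
python3 -c "
from h import *
tilt();scope((-72,1,37))"
```

```text
t 22.18 pos [0.5365 0.1748 0.0354] tilt 31.66 dir 14.0 yclose 103.86 roll 0.09 lean 31.66 q [ 0.21 -0.26  2.32  0.03  0.52 -1.62] F [0.3 0.3 0.1] open 0.006607809284906117 0.0
scope mm [-93.1   1.5  35.4]
shares of 40mm [0.515 0.115 0.04 ]
```

Emit:
servo_tool(
  steps=[0.2,0.05,0.06,0,1,0.2,0.05,0,0,1,0.1,0.02,0,0,1,0.04,0.01,0,0,1,0,0,0,0,1],
)

```text
t: 22.8
position: [0.558, 0.1801, 0.0391]
ee_rot: [-0.312, 2.57, 0.091]
wrist_force: [-0.6, -0.2, 0.8]
opening: 0.005
finger_force: 0.0
```

Emit:
servo_tool(
  steps=[0.04,0.01,0,0,1,0.04,0.01,0,0,1,0,0,0,0,1],
)

```text
t: 23.18
position: [0.561, 0.1808, 0.0389]
ee_rot: [-0.312, 2.571, 0.091]
wrist_force: [-2.9, -0.9, 1.9]
opening: 0.006
finger_force: 1.6
```

Emit:
servo_tool(
  steps=[-0.08,-0.02,-0.05,0,1,0,0,0,0,1,0.08,0.02,0,0,1,0.04,0.01,0,0,1,0,0,0,0,1],
)

```text
t: 23.8
position: [0.5617, 0.181, 0.0365]
ee_rot: [-0.313, 2.573, 0.09]
wrist_force: [-20.2, -5.6, 15.4]
opening: 0.0
finger_force: 10.3
```

Emit:
servo_tool(
  steps=[0.04,0.01,0,0,1,0.02,0,0,0,1,0,0,0,0,1],
)

```text
t: 24.18
position: [0.5622, 0.1812, 0.0358]
ee_rot: [-0.314, 2.577, 0.09]
wrist_force: [-43.6, -12.1, 35.3]
opening: 0.003
finger_force: 22.5
```

Emit:
servo_tool(
  steps=[-0.15,-0.04,0,0,1,-0.3,-0.07,0.3,0,1,-0.5,-0.13,0.8,0,1,-0.3,-0.07,0.6,0,1,0,0,0,0,1],
)

```text
t: 24.8
position: [0.517, 0.1697, 0.1083]
ee_rot: [-0.311, 2.565, 0.092]
wrist_force: [-0.4, 0.5, 0.2]
opening: 0.001
finger_force: 0.0
```

```bash
cat > chk.py <<'E'
from h import *
tilt();scope()
im,c=snap("wrist","w7")
def W(l): l=np.atleast_2d(l)/1000; return np.c_[l[:,:2]@U+SC,l[:,2]]
g=cv2.cvtColor(im,cv2.COLOR_RGB2GRAY).astype(np.float32)
def edge(pts,d=1):
    q=proj(c,W(pts)).astype(np.float32); v=cv2.remap(g,q[None,:,0].copy(),q[None,:,1].copy(),cv2.INTER_LINEAR)[0]; v=cv2.GaussianBlur(v[None],(9,1),2)[0]; return v
s=np.arange(-12,12,.25)
for nm,z in (("top",44),("bottom",30)):
  for x in (-57,-50,-35,-25,-15):
    L=edge([[x,28+k,z] for k in s]);Rr=edge([[x,-28-k,z] for k in s])
    print(nm,"x",x,"left edge y",28+s[np.argmax(np.gradient(L))],round(float(np.gradient(L).max()),1),"right y",-28-s[np.argmax(np.gradient(Rr))],round(float(np.gradient(Rr).max()),1))
for z in (30,44):
  for y in (-20,-10,0,10,20):
    B=edge([[-60-k,y,z] for k in s]); gb=np.gradient(B); i=np.argsort(-abs(gb))[:1]; print("rear z",z,"y",y,-60-s[i],gb[i].round(1))
for t in ("dowel_near","dowel_far","end_stop","carrier_nose","carrier","tab"):
    z={"dowel_near":.046,"dowel_far":.046,"end_stop":.038,"carrier_nose":.037,"carrier":.03,"tab":.055}[t]
    for d in bot.pinpoint("wrist",t)[:1]:
        uv=np.array(d["point"])*[640,480]; print(t,round(d["score"],2),uv.round(),(U@(onz(c,uv,z)[:2]-SC)*1000).round(1))
E
python3 chk.py
```

```text
t 24.8 pos [0.517  0.1697 0.1083] tilt 32.13 dir 14.0 yclose 103.87 roll 0.08 lean 32.13 q [ 0.21 -0.49  2.35  0.03  0.72 -1.62] F [-0.4  0.5  0.2] open 0.001272144852602663 0.0
scope mm [-113.3    1.2  108.3]
top x -57 left edge y 37.0 16.5 right y -26.0 32.2
top x -50 left edge y 38.0 18.2 right y -26.25 29.2
top x -35 left edge y 29.0 29.2 right y -26.5 18.8
top x -25 left edge y 29.0 19.9 right y -27.0 17.1
top x -15 left edge y 17.75 0.8 right y -24.75 0.5
bottom x -57 left edge y 29.75 27.9 right y -26.5 20.4
bottom x -50 left edge y 30.75 33.3 right y -27.75 35.2
bottom x -35 left edge y 31.75 9.8 right y -28.5 34.0
bottom x -25 left edge y 34.0 13.1 right y -28.75 15.9
bottom x -15 left edge y 31.0 31.7 right y -29.0 18.3
rear z 30 y -20 [-59.75] [24.8]
rear z 30 y -10 [-59.25] [25.6]
rear z 30 y 0 [-59.] [31.4]
rear z 30 y 10 [-59.] [30.9]
rear z 30 y 20 [-59.] [27.8]
rear z 44 y -20 [-61.5] [-4.3]
rear z 44 y -10 [-61.] [-3.7]
rear z 44 y 0 [-60.75] [-4.1]
rear z 44 y 10 [-61.] [-3.2]
rear z 44 y 20 [-60.75] [-3.3]
dowel_near 0.93 [372. 288.] [-39.8  34.3]
carrier 0.69 [320. 302.] [-1.5  0.2]
tab 0.73 [210. 256.] [-81.4 -61.7]
```

```bash
cat >> chk.py <<'E'
print("---")
X=[];Y=[]
for y in range(-75,56,10):
    B=edge([[-88-k,y,30] for k in np.arange(-5,5,.1)]); gb=np.gradient(B); X.append(y);Y.append(-88-np.arange(-5,5,.1)[np.argmin(gb)])
print("stage near edge",np.round(Y,1),np.degrees(np.polyfit(X,Y,1)[0]))
X=[];Y=[]
for y in range(-24,25,2):
    k=np.arange(-4,4,.1);B=edge([[-60-q,y,30] for q in k]); X.append(y);Y.append(-60-k[np.argmax(np.gradient(B))])
print("rear",np.round(Y,1),np.degrees(np.polyfit(X,Y,1)[0]))
E
python3 chk.py | sed -n '/---/,$p'
```

```text
---
stage near edge [-88.8 -88.8 -88.8 -88.7 -88.7 -88.7 -88.6 -88.6 -88.5 -88.5 -88.5 -88.4
 -88.4 -88.4] 0.2039981600246064
rear [-60.3 -60.3 -59.4 -59.4 -59.4 -60.3 -59.3 -59.3 -59.3 -60.2 -59.3 -59.3
 -59.3 -59.2 -59.3 -59.2 -59.2 -59.2 -59.2 -59.2 -59.2 -59.2 -59.1 -59.2
 -59.1] 0.996065089996686
```

Emit:
servo_tool(
  steps=[0.45,-0.74,0,0,1,0.45,-0.74,0,0,1,0.45,-0.74,0,0,1,0,0,-0.68,0,1,0,0,-0.68,0,1],
)

```text
t: 26.12
position: [0.5701, 0.0796, 0.0508]
ee_rot: [-0.31, 2.569, 0.09]
wrist_force: [-0.5, -1.0, 0.5]
opening: 0.007
finger_force: 0.0
```

Emit:
servo_tool(
  steps=[0,0,0,0,1,0,0,0,0,1],
)

```text
t: 26.38
position: [0.5699, 0.0806, 0.0518]
ee_rot: [-0.312, 2.569, 0.091]
wrist_force: [0.1, 0.4, 1.6]
opening: 0.004
finger_force: 0.0
```

```bash
python3 -c "
from h import *
tilt();scope((-82,-48,53))"
```

```text
t 26.38 pos [0.5699 0.0806 0.0518] tilt 31.86 dir 14.0 yclose 103.88 roll 0.07 lean 31.86 q [-0.05 -0.25  2.29  0.28  0.59 -2.05] F [0.1 0.4 1.6] open 0.0037978659973569033 0.0
scope mm [-83.5 -98.   51.8]
shares of 40mm [-0.265  1.223  0.029]
```

Emit:
servo_tool(
  steps=[-0.05,0.25,0.03,0,1,-0.05,0.25,0,0,1,-0.06,0.24,0,0,1,-0.06,0.24,0,0,1,-0.05,0.24,0,0,1],
)

```text
t: 27.0
position: [0.5599, 0.1298, 0.0545]
ee_rot: [-0.312, 2.567, 0.091]
wrist_force: [0.9, -0.9, 0.7]
opening: 0.004
finger_force: 0.4
```

```bash
python3 -c "
from h import *
tilt();scope((-98,-48,53))
snap('wrist','w8')
snap('scene');snap('side')
for n in ('scene','side','wrist'):
  c=cam(n)
  for d in bot.pinpoint(n,'tab')[:2]:
    uv=np.array(d['point'])*[640,480]; print(n,round(d['score'],2),uv.round(),(U@(onz(c,uv,.055)[:2]-SC)*1000).round(1))
"
```

```text
t 27.0 pos [0.5599 0.1298 0.0545] tilt 32.0 dir 13.9 yclose 103.88 roll 0.04 lean 32.0 q [ 0.08 -0.27  2.3   0.16  0.57 -1.84] F [ 0.9 -0.9  0.7] open 0.004492392227651498 0.4112608730792999
scope mm [-81.3 -47.9  54.5]
shares of 40mm [-0.404 -0.104 -0.036]
scene 0.16 [452. 319.] [70.6 -9. ]
side 0.39 [255. 298.] [-76.7 -32.5]
wrist 0.66 [356. 305.] [-80.6 -33.3]
```

Emit:
servo_tool(
  steps=[-0.53,-0.13,-0.03,0,1,-0.09,0.34,0,0,1,-0.09,0.34,0,0,1,0.22,0.05,0,0,1,0.22,0.05,0,0,1],
)

```text
t: 27.92
position: [0.5473, 0.1556, 0.0502]
ee_rot: [-0.313, 2.573, 0.092]
wrist_force: [-41.9, 14.0, 25.7]
opening: 0.005
finger_force: 23.1
```

Emit:
servo_tool(
  steps=[0.22,0.06,0,0,1,0.15,0.04,0,0,1,0,0,0,0,1],
)

```text
t: 28.3
position: [0.5564, 0.1683, 0.0488]
ee_rot: [-0.318, 2.581, 0.109]
wrist_force: [-67.4, 54.3, 44.6]
opening: 0.002
finger_force: 48.1
```

```bash
python3 -c "
from h import *
tilt();scope((-60,-20,53))
"
```

```text
t 28.3 pos [0.5564 0.1683 0.0488] tilt 31.23 dir 15.7 yclose 104.3 roll 0.84 lean 31.21 q [ 0.17 -0.23  2.27  0.1   0.56 -1.72] F [-67.4  54.3  44.6] open 0.0018633516687780504 48.10771454125643
scope mm [-75.4  -9.6  48.8]
shares of 40mm [ 0.436 -0.159  0.105]
```

Emit:
servo_tool(
  steps=[-0.3,-0.1,0.02,0,1,-0.3,-0.1,0.03,0,1,-0.3,-0.1,0.05,0,1,0,0,0,0,1],
)

```text
t: 28.8
position: [0.5268, 0.1468, 0.0549]
ee_rot: [-0.311, 2.57, 0.091]
wrist_force: [0.1, -0.0, 0.6]
opening: 0.005
finger_force: 0.0
```

```bash
cat > tab.py <<'E'
from h import *
tilt();scope()
Z=.06
for n in ('scene','side','wrist'):
  im,c=snap(n,f"t_{n}_{int(bot.get_state()['t']*100)}")
  for d in bot.pinpoint(n,'tab')[:2]:
    uv=np.array(d['point'])*[640,480]; print(n,round(d['score'],2),uv.round(),(U@(onz(c,uv,.055)[:2]-SC)*1000).round(1))
  h=cv2.cvtColor(im,cv2.COLOR_RGB2HSV); m=((h[...,0]<6)|(h[...,0]>174))&(h[...,1]>170)&(h[...,2]>60)
  k,l,s,ce=cv2.connectedComponentsWithStats(m.astype(np.uint8))
  for i in range(1,k):
    if s[i,4]>6:
      p=(U@(onz(c,ce[i],.057)[:2]-SC)*1000).round(1)
      if abs(p).max()<130: print("  red",n,s[i].tolist(),ce[i].round(1),p)
E
python3 tab.py
```

```text
t 28.8 pos [0.5268 0.1468 0.0549] tilt 31.82 dir 14.0 yclose 103.84 roll 0.08 lean 31.82 q [ 0.14 -0.37  2.37  0.1   0.59 -1.74] F [ 0.1 -0.   0.6] open 0.004946688120902007 0.0
scope mm [-109.3  -23.4   54.9]
scene 0.48 [432. 265.] [-75.1 -30.2]
  red scene [480, 259, 10, 23, 100] [484.5 270. ] [-60.9  80.9]
  red scene [431, 261, 5, 6, 22] [432.8 263.3] [-78.7 -28.5]
side 0.45 [253. 304.] [-78.6 -17.9]
  red side [252, 298, 4, 4, 12] [253.5 299.7] [-75.  -26.2]
  red side [219, 346, 30, 14, 120] [233.4 352.4] [-92.4 105.7]
wrist 0.53 [313. 341.] [-75.  -26.9]
  red wrist [517, 223, 76, 107, 2575] [553.8 275.1] [-127.1   67.5]
```

Emit:
servo_tool(
  steps=[0.21,-0.85,-0.04,0,1,0.29,0.07,0,0,1,0.15,0.17,0,0,1,0.11,0.2,0,0,1,0,0,0,0,1],
)

```text
t: 29.72
position: [0.5567, 0.1321, 0.053]
ee_rot: [-0.315, 2.571, 0.092]
wrist_force: [-1.3, -0.3, 0.1]
opening: -0.001
finger_force: 0.0
```

```bash
python3 tab.py; python3 -c "
from h import *
scope((-76.7,-39.5,53))"
```

```text
t 29.73 pos [0.5567 0.1321 0.053 ] tilt 31.78 dir 14.1 yclose 103.97 roll 0.08 lean 31.78 q [ 0.09 -0.27  2.3   0.15  0.57 -1.83] F [-1.3 -0.3  0.1] open -0.0010259794952867747 0.0
scope mm [-83.8 -44.9  53. ]
scene 0.57 [433. 265.] [-74.  -28.3]
  red scene [480, 258, 10, 25, 99] [484.5 270. ] [-61.   80.9]
  red scene [431, 261, 5, 6, 20] [433.  263.4] [-78.6 -28.1]
side 0.5 [255. 301.] [-78.7 -24.9]
side 0.3 [305. 174.] [ -31.8 -419. ]
  red side [219, 346, 30, 14, 121] [233.4 352.4] [-92.5 105.6]
wrist 0.66 [635. 209.] [-136.9   58.2]
wrist 0.56 [363. 317.] [-73.9 -27.2]
  red wrist [575, 203, 65, 105, 2323] [611.6 261.8] [-112.7   61.5]
  red wrist [364, 299, 10, 5, 27] [367.5 301.6] [-88.3 -26.5]
scope mm [-84.2 -46.   53.1]
shares of 40mm [ 0.142  0.203 -0.003]
```

Emit:
servo_tool(
  steps=[0.07,0.1,0,0,1,0.07,0.1,0,0,1,0.11,0.1,0,0,1,0.11,0.1,0,0,1,0,0,0,0,1],
)

```text
t: 30.65
position: [0.5717, 0.1473, 0.0533]
ee_rot: [-0.313, 2.57, 0.091]
wrist_force: [0.6, -0.0, 0.4]
opening: 0.007
finger_force: 0.1
```

```bash
python3 tab.py; python3 -c "
from h import *
scope((-60,-33,53))"
```

```text
t 30.65 pos [0.5717 0.1473 0.0533] tilt 31.82 dir 14.0 yclose 103.9 roll 0.08 lean 31.82 q [ 0.12 -0.21  2.25  0.12  0.55 -1.77] F [ 0.6 -0.   0.4] open 0.006886813307601008 0.08313431229908019
scope mm [-65.6 -33.8  53.3]
scene 0.74 [462. 278.] [-37.6  27.9]
scene 0.51 [439. 270.] [-60.4 -16.8]
  red scene [480, 259, 10, 23, 98] [484.6 270.3] [-60.2  81. ]
  red scene [437, 267, 4, 5, 16] [438.6 268.8] [-62.6 -18. ]
side 0.67 [194. 303.] [46.  31.5]
side 0.45 [248. 301.] [-64.6 -18.3]
  red side [219, 346, 30, 14, 124] [233.3 352.4] [-92.3 105.7]
wrist 0.63 [361. 308.] [-63.1 -17.1]
  red wrist [567, 160, 73, 126, 2946] [608.  231.4] [-110.4   64.2]
  red wrist [362, 294, 11, 10, 66] [366.9 299. ] [-72.1 -15.2]
scope mm [-66.3 -34.1  53.1]
shares of 40mm [ 0.146  0.064 -0.002]
```

Emit:
servo_tool(
  steps=[-0.24,-0.06,0,0,1,-0.09,0.36,0,0,1,0.16,0.04,0,0,1,0.16,0.04,0,0,1,0,0,0,0,1],
)

```text
t: 31.58
position: [0.5711, 0.1619, 0.053]
ee_rot: [-0.312, 2.571, 0.091]
wrist_force: [-1.8, 0.4, 0.0]
opening: 0.008
finger_force: 0.7
```

Emit:
servo_tool(
  steps=[0.04,0.01,0,0,1,0.04,0.01,0,0,1,0,0,0,0,1],
)

```text
t: 31.95
position: [0.5727, 0.1626, 0.0522]
ee_rot: [-0.313, 2.574, 0.091]
wrist_force: [-19.1, -3.1, 13.0]
opening: 0.005
finger_force: 9.5
```

```bash
python3 -c "
from h import *
tilt();scope((-60,-19,53))"
```

```text
t 31.95 pos [0.5727 0.1626 0.0522] tilt 31.6 dir 14.0 yclose 103.89 roll 0.1 lean 31.6 q [ 0.16 -0.19  2.24  0.08  0.55 -1.71] F [-19.1  -3.1  13. ] open 0.00491500820134747 9.493816164904274
scope mm [-61.  -19.1  52.2]
shares of 40mm [0.023 0.009 0.02 ]
```

Emit:
servo_tool(
  steps=[-0.2,-0.05,0,0,1,-0.3,-0.07,0.2,0,1,-0.5,-0.13,0.7,0,1,-0.5,0.2,0.6,0,1,0,0,0,0,1],
)

```text
t: 32.58
position: [0.5154, 0.1614, 0.1163]
ee_rot: [-0.312, 2.564, 0.091]
wrist_force: [1.2, -0.1, -0.7]
opening: 0.006
finger_force: 0.0
```

```bash
python3 chk.py; python3 tab.py
```

```text
t 32.58 pos [0.5154 0.1614 0.1163] tilt 32.14 dir 14.0 yclose 103.9 roll 0.06 lean 32.14 q [ 0.19 -0.52  2.35  0.04  0.75 -1.65] F [ 1.2 -0.1 -0.7] open 0.0062239683759748345 0.0
scope mm [-116.9   -6.5  116.3]
top x -57 left edge y 36.5 16.0 right y -26.25 24.8
top x -50 left edge y 38.0 15.4 right y -17.0 2.4
top x -35 left edge y 28.75 29.8 right y -26.5 15.8
top x -25 left edge y 28.75 29.1 right y -32.5 7.7
top x -15 left edge y 28.25 32.5 right y -35.25 8.2
bottom x -57 left edge y 29.75 25.8 right y -27.75 19.1
bottom x -50 left edge y 31.0 26.6 right y -27.0 14.6
bottom x -35 left edge y 32.0 9.6 right y -38.25 1.8
bottom x -25 left edge y 34.0 13.5 right y -22.0 20.4
bottom x -15 left edge y 31.5 29.2 right y -28.5 10.7
rear z 30 y -20 [-59.75] [28.3]
rear z 30 y -10 [-59.5] [23.7]
rear z 30 y 0 [-59.] [26.5]
rear z 30 y 10 [-58.75] [31.2]
rear z 30 y 20 [-58.75] [30.1]
rear z 44 y -20 [-53.] [-16.7]
rear z 44 y -10 [-53.] [-16.2]
rear z 44 y 0 [-60.75] [-4.3]
rear z 44 y 10 [-60.75] [-3.6]
rear z 44 y 20 [-60.5] [-3.9]
dowel_near 0.61 [382. 281.] [-39.7  34.6]
end_stop 0.69
[... 380 characters left out ...]
 -59.7 -59.  -58.9 -58.9 -58.9 -58.9
 -58.9] 1.5668192013000573
t 32.92 pos [0.5137 0.1605 0.1118] tilt 31.68 dir 14.0 yclose 103.85 roll 0.09 lean 31.68 q [ 0.19 -0.51  2.35  0.04  0.75 -1.65] F [ 1.1 -0.1  0.1] open 0.0044916531647681565 0.0
scope mm [-118.7   -6.8  111.8]
scene 0.41 [438. 273.] [-51.5 -19.5]
  red scene [480, 259, 10, 24, 100] [484.5 270.3] [-60.1  80.8]
  red scene [439, 271, 4, 5, 17] [440.3 272.9] [-50.8 -15.8]
side 0.53 [244. 301.] [-55.9 -15.8]
  red side [239, 299, 4, 4, 13] [240.5 300.2] [-48.6 -13.9]
  red side [219, 346, 30, 14, 121] [233.2 352.4] [-92.1 105.6]
wrist 0.69 [307. 290.] [-49.8 -15.6]
  red wrist [461, 166, 48, 98, 1710] [484.3 214.1] [-116.4   78.1]
```

```bash
cat > ck2.py <<'E'
import io,contextlib
with contextlib.redirect_stdout(io.StringIO()): exec(open("chk.py").read())
k=np.arange(-5,5,.1)
def line(f,xs,sgn):
    o=[]
    for x in xs:
        B=edge([f(x,q) for q in k]); g_=sgn*np.gradient(B); i=np.argmax(g_); o.append((x,f(x,k[i])[1],round(float(g_[i]),1),round(float(proj(c,W([f(x,0)]))[0][1]))))
    return np.array(o)
np.set_printoptions(suppress=True,precision=2,linewidth=160)
for nm,f,xs,sg in (("carrier left top",lambda x,q:(x,28+q,44),range(-34,50,4),1),("stage left",lambda x,q:(x,60+q,30),range(-84,72,8),-1),("carrier right top",lambda x,q:(x,-28-q,44),range(-58,20,4),1),("stage right",lambda x,q:(x,-84-q,30),range(-84,40,8),-1)):
    o=line(f,xs,sg); print(nm); print(o[:,:3].T)
E
python3 ck2.py
```

```text
carrier left top
[[-34.  -30.  -26.  -22.  -18.  -14.  -10.   -6.   -2.    2.    6.   10.   14.   18.   22.   26.   30.   34.   38.   42.   46. ]
 [ 28.9  28.6  28.4  28.5  28.8  25.5  28.   25.5  30.2  29.7  23.3  27.3  24.6  27.9  26.   24.6  24.   25.9  25.4  24.   25.9]
 [ 15.6  18.6  13.3  16.4   2.4   0.2   0.8   0.4   0.7   0.6   0.6   0.3   0.4   0.5   0.2   0.7   0.7   0.3   0.5   0.4   0.4]]
stage left
[[-84.  -76.  -68.  -60.  -52.  -44.  -36.  -28.  -20.  -12.   -4.    4.   12.   20.   28.   36.   44.   52.   60.   68. ]
 [ 61.7  61.9  62.1  62.   61.7  61.6  62.1  62.   61.9  61.7  62.1  59.6  58.3  64.2  58.1  57.7  62.7  59.6  60.6  55.5]
 [ 18.1  20.4  21.2  11.5   9.7   9.9  10.5  14.9  12.   12.1  15.7   0.6   0.6   0.5   0.5   0.3   0.6   0.3   0.8   0.3]]
carrier right top
[[-58.  -54.  -50.  -46.  -42.  -38.  -34.  -30.  -26.  -22.  -18.  -14.  -10.   -6.   -2.    2.    6.   10.   14.   18. ]
 [-28.3 -26.  -24.1 -27.1 -23.9 -29.5 -31.2 -32.6 -28.2 -27.6 -30.7 -26.  -29.8 -24.9 -28.8 -32.  -24.  -24.9 -23.6 -26.8]
 [ 12.2  13.    1.5   0.1   2.7   8.6   3.6   3.6   0.4   0.2   0.4   0.3   0.6   0.9   0.3   0.4   0.5   0.3   0.6   0.6]]
stage right
[[-84.  -76.  -68.  -60.  -52.  -44.  -36.  -28.  -20.  -12.   -4.    4.   12.   20.   28.   36. ]
 [-83.1 -83.  -82.8 -83.  -82.7 -82.9 -83.  -83.1 -83.1 -83.1 -83.1 -87.6 -87.4 -81.  -83.9 -84.4]
 [ 13.4  12.2  12.3  12.4  11.3  11.9  11.6  11.6  15.3  16.3   5.7   0.4   0.4   0.4   0.3   0.5]]
```

Emit:
servo_tool(
  steps=[0.23,-0.9,0.9,0,1,0.23,-0.9,0.9,0,1,0.23,-0.9,0.9,0,1,0.65,0.16,0,0,1,0.65,0.16,0,0,1],
)

```text
t: 34.2
position: [0.5951, 0.0645, 0.2225]
ee_rot: [-0.309, 2.568, 0.089]
wrist_force: [-0.3, 0.4, -0.2]
opening: 0.004
finger_force: 0.0
```

Emit:
servo_tool(
  steps=[0,0,0,0,1,0,0,0,0,1],
)

```text
t: 34.45
position: [0.593, 0.0658, 0.2205]
ee_rot: [-0.313, 2.572, 0.091]
wrist_force: [-0.7, -0.1, -0.1]
opening: 0.003
finger_force: 0.0
```

```bash
sed -i 's/range(-58,20,4)/range(-34,58,4)/; s/range(-34,50,4)/range(-34,58,4)/' ck2.py
cat >> ck2.py <<'E'
tilt();scope()
for t in ("dowel_near","dowel_far","end_stop","carrier_nose","carrier","tab"):
    z={"dowel_near":.046,"dowel_far":.046,"end_stop":.038,"carrier_nose":.037,"carrier":.03,"tab":.055}[t]
    for d in bot.pinpoint("wrist",t)[:2]:
        uv=np.array(d["point"])*[640,480]; print(t,round(d["score"],2),uv.round(1),(U@(onz(c,uv,z)[:2]-SC)*1000).round(1))
for y in (-20,20):
    L=[edge([(-60-q,y,44)for q in k])]; print("rear",y,-60-k[np.argmax(np.gradient(L[0]))])
h=cv2.cvtColor(im,cv2.COLOR_RGB2HSV);m=((h[...,0]>5)&(h[...,0]<16)&(h[...,1]>110)&(h[...,2]>100)).astype(np.uint8)
n,l,s,ce=cv2.connectedComponentsWithStats(m)
for i in range(1,n):
    if s[i,4]>30:
        q=np.argwhere(l==i)[:,::-1].astype(np.float32); b=cv2.boxPoints(cv2.minAreaRect(q)); print("copper",s[i].tolist(),[(U@(onz(c,v,.044)[:2]-SC)*1000).round(1).tolist() for v in b])
E
python3 ck2.py
```

```text
carrier left top
[[-34.  -30.  -26.  -22.  -18.  -14.  -10.   -6.   -2.    2.    6.   10.   14.   18.   22.   26.   30.   34.   38.   42.   46.   50.   54. ]
 [ 28.4  28.8  28.5  28.3  28.6  28.3  28.   27.6  28.   27.5  27.8  28.1  27.6  27.1  27.4  27.6  27.8  27.3  27.4  26.8  26.9  26.3  27.2]
 [ 10.2   9.3  11.8  12.1  10.3  12.5  14.9  13.1   6.5   5.8   6.    5.4   8.7   8.4   8.    4.3   3.7   3.9   3.1  13.5  14.3  11.9   9.8]]
stage left
[[-84.  -76.  -68.  -60.  -52.  -44.  -36.  -28.  -20.  -12.   -4.    4.   12.   20.   28.   36.   44.   52.   60.   68. ]
 [ 61.8  61.6  62.   61.7  61.8  62.   62.   61.9  61.7  62.1  61.8  62.1  62.3  61.6  61.7  61.6  61.5  62.2  62.   61.7]
 [ 13.7  12.6  15.3  11.1  11.3  10.3   9.8   9.8   8.7  10.2   9.4  13.3   4.3   4.6   4.1   5.9   3.2   9.5  13.1  12.1]]
carrier right top
[[-34.  -30.  -26.  -22.  -18.  -14.  -10.   -6.   -2.    2.    6.   10.   14.   18.   22.   26.   30.   34.   38.   42.   46.   50.   54. ]
 [-30.2 -30.7 -30.8 -30.9 -30.9 -31.  -31.1 -31.2 -31.3 -31.4 -31.5 -31.  -31.1 -31.2 -31.4 -31.6 -31.8 -32.  -32.2 -31
[... 292 characters left out ...]
.  -82.5 -83.2 -82.8 -82.9 -83.1 -83.3 -82.9 -82.4 -83.4 -83.  -83.2 -82.8 -83.1]
 [  4.3   4.   10.1   4.1  10.9  10.4  10.2  10.   10.2   9.3   3.5   4.6   4.7   5.2   4.6   4.9]]
t 34.8 pos [0.59 0.07 0.22] tilt 31.83 dir 14.0 yclose 103.87 roll 0.07 lean 31.83 q [-0.08 -0.41  2.08  0.21  0.95 -1.97] F [ 0.5  0.8 -0.1] open 0.004878576586500249 0.0
scope mm [ -64.2 -118.2  221.4]
dowel_near 0.95 [523.8 129. ] [-40.8  34.7]
dowel_far 0.87 [498.7 210.6] [41.3 40.5]
end_stop 0.84 [447.2 219.2] [59.2 -0.1]
carrier 0.65 [461.  162.7] [1. 1.]
tab 0.71 [463.6 126.1] [-48.7 -14.6]
rear -20 -55.9
rear 20 -56.0
copper [421, 217, 58, 7, 397] [[58.3, -25.8], [50.7, -27.0], [50.9, 25.1], [58.5, 27.1]]
```

Emit:
servo_tool(
  steps=[-0.48,0.68,-0.68,0,1,-0.48,0.68,-0.68,0,1,-0.48,0.68,-0.68,0,1,0.3,0.07,0,0,1,0.3,0.07,0,0,1],
)

```text
t: 35.72
position: [0.5598, 0.1536, 0.139]
ee_rot: [-0.314, 2.571, 0.091]
wrist_force: [1.0, 0.9, 0.3]
opening: 0.003
finger_force: 0.0
```

```bash
python3 -c "
from h import *
tilt();scope((-22,-25,55));scope((-75,-25,140))"
```

```text
t 35.73 pos [0.5598 0.1536 0.139 ] tilt 31.77 dir 14.1 yclose 103.94 roll 0.09 lean 31.77 q [ 0.14 -0.39  2.22  0.08  0.77 -1.71] F [1.  0.9 0.3] open 0.0025195201364973355 0.0
scope mm [-75.7 -24.7 139. ]
shares of 40mm [ 1.304  0.318 -2.1  ]
scope mm [-75.7 -24.7 139. ]
shares of 40mm [ 0.018 -0.002  0.025]
```

Emit:
servo_tool(
  steps=[0.33,0.08,-0.52,0,1,0.33,0.08,-0.52,0,1,0.33,0.08,-0.52,0,1,0.33,0.08,-0.52,0,1,0,0,0,0,1],
)

```text
t: 36.35
position: [0.6116, 0.1655, 0.0539]
ee_rot: [-0.313, 2.575, 0.091]
wrist_force: [-0.7, 0.3, 0.9]
opening: 0.005
finger_force: 0.0
```

Emit:
servo_tool(
  steps=[-0.2,-0.05,0,0,1,-0.22,-0.06,0,0,1,-0.22,-0.06,0,0,1,-0.22,-0.06,0,0,1,0,0,0,0,1],
)

```text
t: 36.98
position: [0.5779, 0.1564, 0.0566]
ee_rot: [-0.312, 2.57, 0.091]
wrist_force: [0.3, 0.0, -0.6]
opening: 0.007
finger_force: 0.2
```

```bash
python3 tab.py
```

```text
t 36.98 pos [0.5779 0.1564 0.0566] tilt 31.82 dir 14.0 yclose 103.86 roll 0.09 lean 31.82 q [ 0.15 -0.19  2.23  0.1   0.56 -1.74] F [ 0.3  0.  -0.6] open 0.006550770329085406 0.1533662440488115
scope mm [-57.4 -26.4  56.6]
scene 0.37 [432. 263.] [-82.1 -29.2]
scene 0.27 [309. 311.] [  54.9 -294.3]
  red scene [480, 259, 10, 24, 98] [484.6 270.4] [-59.9  81. ]
side 0.47 [252. 299.] [-70.5 -27.7]
  red side [219, 346, 30, 14, 121] [233.2 352.4] [-92.1 105.6]
wrist 0.96 [321. 270.] [-75. -26.]
  red wrist [557, 120, 83, 149, 3762] [603.4 201.4] [-111.8   66.7]
  red wrist [307, 252, 33, 37, 863] [322.8 270.4] [-77.1 -25.4]
```

Emit:
servo_tool(
  steps=[0.12,0.03,0,0,1,-0.43,-0.11,0.71,0,1,-0.43,-0.11,0.71,0,0.28,-0.43,-0.11,0.7,0,0.28,-0.16,0.65,0,0,0.28],
  newtons=15,
)

```text
t: 37.9
position: [0.5272, 0.1698, 0.1452]
ee_rot: [-0.308, 2.565, 0.09]
wrist_force: [-0.2, 0.3, 0.6]
opening: 0.284
finger_force: 0.0
```

Emit:
servo_tool(
  steps=[0.5,0.12,0,0,0.28,0.5,0.12,0,0,0.28,0,0,0,0,0.28,0,0,0,0,0.28],
)

```text
t: 38.4
position: [0.5647, 0.1799, 0.1405]
ee_rot: [-0.312, 2.572, 0.091]
wrist_force: [0.3, 0.1, -0.2]
opening: 0.694
finger_force: 0.0
```

```bash
python3 -c "
from h import *
tilt();scope((-53,0.5,124.5));scope((0,0.5,39.5))"
```

```text
t 38.4 pos [0.5647 0.1799 0.1405] tilt 31.72 dir 14.0 yclose 103.87 roll 0.09 lean 31.72 q [ 0.21 -0.35  2.18  0.03  0.76 -1.62] F [ 0.3  0.1 -0.2] open 0.6940656389525972 0.0
scope mm [-64.5  -0.4 140.5]
shares of 40mm [ 0.275  0.091 -0.399]
scope mm [-64.5  -0.4 140.5]
shares of 40mm [ 1.561  0.411 -2.524]
```

Emit:
servo_tool(
  steps=[0.31,0.08,-0.51,0,0.28,0.31,0.08,-0.5,0,0.28,0.31,0.08,-0.5,0,0.28,0.31,0.08,-0.5,0,0.28,0.31,0.08,-0.45,0,0.28],
)

```text
t: 39.02
position: [0.6268, 0.1959, 0.0419]
ee_rot: [-0.312, 2.571, 0.091]
wrist_force: [0.4, -0.2, -0.2]
opening: 0.719
finger_force: 0.0
```

Emit:
servo_tool(
  steps=[-0.01,0.05,-0.03,0,0.28,-0.01,0.05,0,0,0.28,-0.01,0.04,0,0,0.28,0,0,0,0,0.28],
)

```text
t: 39.52
position: [0.6263, 0.2017, 0.0426]
ee_rot: [-0.312, 2.569, 0.091]
wrist_force: [-0.3, -1.6, 0.7]
opening: 0.718
finger_force: 0.9
```

```bash
python3 -c "
from h import *
tilt();scope((0,6.5,39.5))"
```

```text
t 39.52 pos [0.6263 0.2017 0.0426] tilt 31.88 dir 14.0 yclose 103.88 roll 0.07 lean 31.88 q [ 0.23  0.01  2.07  0.02  0.5  -1.6 ] F [-0.3 -1.6  0.7] open 0.7175074630532 0.8991199918091297
scope mm [ 0.5  5.8 42.6]
shares of 40mm [-0.017  0.013 -0.077]
```

Emit:
servo_tool(
  steps=[0,0,-0.08,0,0.28,-0.01,0.03,0,0,0.28,-0.01,0.03,0,0,0.28,0,0,0,0,0.28],
)

```text
t: 40.02
position: [0.6267, 0.2026, 0.0392]
ee_rot: [-0.311, 2.568, 0.088]
wrist_force: [7.2, -10.7, 0.2]
opening: 0.722
finger_force: 6.1
```

Emit:
servo_tool(
  steps=[-0.01,0.03,0,0,0.28,-0.01,0.03,0,0,0.28,0,0,0,0,0.28],
)

```text
t: 40.4
position: [0.6268, 0.2031, 0.0395]
ee_rot: [-0.31, 2.568, 0.086]
wrist_force: [9.9, -22.2, 0.5]
opening: 0.725
finger_force: 11.8
```

```bash
python3 -c "
from h import *
tilt();scope()"
```

```text
t 40.4 pos [0.6268 0.2031 0.0395] tilt 31.96 dir 13.5 yclose 103.73 roll -0.13 lean 31.96 q [ 0.24  0.02  2.07  0.    0.5  -1.58] F [  9.9 -22.2   0.5] open 0.725124246912952 11.799829602241516
scope mm [ 1.4  7.1 39.5]
```

Emit:
servo_tool(
  steps=[0.04,0.01,0,0,0.28,0.02,0.01,0,0,0.28,0,0,0,0,0.28,-0.01,-0.07,0,0,0.25,-0.01,-0.09,0,0,0.25],
)

```text
t: 41.02
position: [0.6258, 0.2009, 0.0381]
ee_rot: [-0.312, 2.571, 0.091]
wrist_force: [-1.0, -0.1, 0.9]
opening: 0.747
finger_force: 0.0
```

Emit:
servo_tool(
  steps=[-0.25,-0.06,0.4,0,0.25,-0.45,-0.11,0.72,0,0.25,-0.45,-0.11,0.72,0,0.25,-0.4,-0.1,0.6,0,0.25,-0.4,-0.1,0.1,0,1],
)

```text
t: 41.65
position: [0.5487, 0.1824, 0.1427]
ee_rot: [-0.313, 2.566, 0.092]
wrist_force: [-0.0, -0.2, -0.6]
opening: 0.685
finger_force: 0.0
```

Emit:
servo_tool(
  steps=[0.23,-0.95,0.6,0,1,0.23,-0.95,0.6,0,1,0.23,-0.95,0.6,0,1,0.4,0.1,0,0,1,0,0,0,0,1],
)

```text
t: 42.28
position: [0.5919, 0.0716, 0.212]
ee_rot: [-0.312, 2.57, 0.091]
wrist_force: [-0.4, 0.2, -0.3]
opening: 0.152
finger_force: 0.0
```

```bash
python3 ck2.py
```

```text
carrier left top
[[-34.  -30.  -26.  -22.  -18.  -14.  -10.   -6.   -2.    2.    6.   10.   14.   18.   22.   26.   30.   34.   38.   42.   46.   50.   54. ]
 [ 28.9  28.8  29.2  29.   28.7  28.9  28.7  28.4  28.7  29.   28.6  29.   29.1  28.7  29.   29.2  28.6  28.9  29.   31.   28.6  28.7  28.9]
 [  9.7  12.6  10.9  12.4  12.1  10.7  16.2  11.1   7.7   6.9   7.2   6.7   6.6   9.3   8.9   5.    4.6   4.3   3.2   3.7  13.8  14.4  13.1]]
stage left
[[-84.  -76.  -68.  -60.  -52.  -44.  -36.  -28.  -20.  -12.   -4.    4.   12.   20.   28.   36.   44.   52.   60.   68. ]
 [ 61.7  61.6  62.   61.7  61.9  62.   62.   61.9  61.7  62.1  61.9  62.2  61.6  61.7  61.8  61.8  58.   61.5  62.1  61.8]
 [ 13.1  10.3  13.3   9.9  10.3  11.8   9.8   9.8  10.4   7.9  11.5  12.2   4.5   5.6   5.2   7.3   4.7   8.4  10.7  12. ]]
carrier right top
[[-34.  -30.  -26.  -22.  -18.  -14.  -10.   -6.   -2.    2.    6.   10.   14.   18.   22.   26.   30.   34.   38.   42.   46.   50.   54. ]
 [-29.7 -29.7 -29.8 -29.8 -29.9 -30.  -30.  -29.5 -29.5 -29.6 -29.8 -29.9 -30.1 -29.5 -29.7 -29.8 -30.  -29.7 -29.7 -29
[... 390 characters left out ...]
0.7  10.   11.8  10.1  11.1  10.6  10.3  10.3   4.6   4.3   5.1   5.2   5.    5.4]]
t 42.62 pos [0.59 0.07 0.21] tilt 31.78 dir 14.1 yclose 103.93 roll 0.09 lean 31.78 q [-0.07 -0.41  2.09  0.2   0.93 -1.96] F [ 0.3 -0.4  0.2] open 0.0033906491034642783 0.0
scope mm [ -64.9 -111.3  211.5]
dowel_near 0.9 [520.5 135.1] [-40.1  35.3]
dowel_far 0.58 [490.3 217. ] [42.1 36.5]
end_stop 0.84 [444.9 227. ] [61.9  2.3]
carrier_nose 0.6 [442.8 226.1] [61.7  0.5]
carrier 0.85 [459.6 168.4] [1.4 3.7]
carrier 0.44 [441.5 223.2] [64.6  1.3]
tab 0.67 [452.   97.1] [-74.8 -24.8]
rear -20 -60.69999999999998
rear 20 -55.9
copper [418, 223, 60, 7, 405] [[51.0, -25.4], [51.2, 27.7], [58.7, 29.7], [58.5, -24.1]]
```

Emit:
servo_tool(
  steps=[-0.56,0.87,-0.75,0,1,-0.56,0.86,-0.75,0,1,-0.56,0.86,-0.75,0,1,0.2,0.05,-0.7,0,1,0.2,0.05,-0.7,0,1],
)

```text
t: 43.55
position: [0.5404, 0.1803, 0.0655]
ee_rot: [-0.314, 2.569, 0.092]
wrist_force: [0.3, 0.3, -0.0]
opening: 0.003
finger_force: 0.0
```

Emit:
servo_tool(
  steps=[0.2,0.05,-0.6,0,1,0,0,0,0,1,0,0,0,0,1],
)

```text
t: 43.92
position: [0.5488, 0.1813, 0.0428]
ee_rot: [-0.312, 2.57, 0.091]
wrist_force: [1.2, -0.9, 0.4]
opening: 0.004
finger_force: 0.0
```

```bash
python3 -c "
from h import *
tilt();scope((-69,5,37))"
```

```text
t 43.92 pos [0.5488 0.1813 0.0428] tilt 31.83 dir 14.0 yclose 103.87 roll 0.09 lean 31.83 q [ 0.22 -0.23  2.29  0.02  0.53 -1.61] F [ 1.2 -0.9  0.4] open 0.0040785500652972305 0.0
scope mm [-79.6   4.8  42.8]
shares of 40mm [ 0.257  0.069 -0.145]
```

Emit:
servo_tool(
  steps=[0.06,0.02,-0.14,0,1,0.1,0.02,0,0,1,0.08,0.02,0,0,1,0.03,0.01,0,0,1,0,0,0,0,1],
)

```text
t: 44.55
position: [0.5594, 0.1841, 0.0364]
ee_rot: [-0.312, 2.57, 0.091]
wrist_force: [0.5, -0.6, 0.1]
opening: 0.002
finger_force: 0.0
```

Emit:
servo_tool(
  steps=[0.03,0.01,0,0,1,0,0,0,0,1],
)

```text
t: 44.8
position: [0.5602, 0.1844, 0.0361]
ee_rot: [-0.312, 2.571, 0.091]
wrist_force: [-2.8, -1.0, 0.9]
opening: 0.001
finger_force: 1.2
```

```bash
python3 -c "
from h import *
tilt();scope((-97,-58,53))"
```

```text
t 44.8 pos [0.5602 0.1844 0.0361] tilt 31.77 dir 14.0 yclose 103.87 roll 0.08 lean 31.77 q [ 0.22 -0.17  2.26  0.02  0.51 -1.6 ] F [-2.8 -1.   0.9] open 0.0013416389883049982 1.151707610115409
scope mm [-67.8   5.1  36.1]
shares of 40mm [-0.327 -1.707  0.422]
```

Emit:
servo_tool(
  steps=[0.03,0.01,0,0,1,0,0,0,0,1],
)

```text
t: 45.05
position: [0.5608, 0.1846, 0.0358]
ee_rot: [-0.313, 2.572, 0.091]
wrist_force: [-13.2, -4.5, 10.4]
opening: 0.003
finger_force: 6.6
```

```bash
python3 -c "
from h import *
tilt();scope()"
```

```text
t 45.05 pos [0.5608 0.1846 0.0358] tilt 31.68 dir 14.0 yclose 103.88 roll 0.07 lean 31.68 q [ 0.22 -0.17  2.25  0.02  0.51 -1.6 ] F [-13.2  -4.5  10.4] open 0.0026042797749285477 6.617107358761132
scope mm [-67.2   5.1  35.8]
```

Emit:
servo_tool(
  steps=[-0.43,-0.1,0.2,0,1,-0.43,-0.11,0.23,0,1,0.19,-0.77,0,0,1,0.19,-0.77,0,0,1,0.12,0.03,0,0,1],
)

```text
t: 45.68
position: [0.5481, 0.1143, 0.054]
ee_rot: [-0.308, 2.57, 0.09]
wrist_force: [0.6, -0.8, -0.4]
opening: 0.005
finger_force: 0.0
```

```bash
python3 -c "
from h import *
tilt();scope((-84,-46,53));scope((-66.5,-34,53))"
```

```text
t 45.67 pos [0.5481 0.1143 0.054 ] tilt 31.87 dir 13.8 yclose 103.69 roll 0.08 lean 31.87 q [ 0.04 -0.32  2.34  0.19  0.59 -1.89] F [ 0.6 -0.8 -0.4] open 0.004882066386000796 0.0
scope mm [-96.5 -60.   54. ]
shares of 40mm [ 0.219  0.415 -0.026]
scope mm [-96.5 -60.   54. ]
shares of 40mm [ 0.571  0.812 -0.026]
```

Emit:
servo_tool(
  steps=[0.11,0.21,-0.03,0,1,0.11,0.21,0,0,1,0.07,0.1,0,0,1,0.07,0.1,0,0,1,0.11,0.1,0,0,1],
)

```text
t: 46.3
position: [0.566, 0.1455, 0.0522]
ee_rot: [-0.313, 2.571, 0.091]
wrist_force: [-0.5, -0.3, -0.6]
opening: 0.009
finger_force: 0.4
```

Emit:
servo_tool(
  steps=[0.11,0.1,0,0,1,0,0,0,0,1,-0.24,-0.06,0,0,1,-0.09,0.36,0,0,1,0,0,0,0,1],
)

```text
t: 46.92
position: [0.5565, 0.1611, 0.0522]
ee_rot: [-0.313, 2.57, 0.091]
wrist_force: [-0.6, -0.3, 1.0]
opening: 0.002
finger_force: 0.0
```

```bash
python3 tab.py;  python3 -c "
from h import *
scope((-61.5,-19,53))"
```

```text
t 46.92 pos [0.5565 0.1611 0.0522] tilt 31.79 dir 14.1 yclose 103.92 roll 0.08 lean 31.79 q [ 0.17 -0.25  2.28  0.08  0.55 -1.7 ] F [-0.6 -0.3  1. ] open 0.002378286126950271 0.0
scope mm [-77.  -16.7  52.2]
scene 0.66 [285. 253.] [-104.4 -356.3]
scene 0.62 [460. 279.] [-36.2  25.3]
  red scene [480, 259, 10, 23, 99] [484.6 270.2] [-60.5  80.9]
  red scene [437, 267, 5, 6, 20] [439.  269.2] [-61.6 -17.1]
side 0.59 [244. 301.] [-57.2 -15.8]
  red side [243, 300, 4, 3, 12] [244.5 301. ] [-57.8 -15.4]
  red side [219, 346, 30, 14, 121] [233.2 352.4] [-92.1 105.6]
wrist 0.48 [326. 326.] [-60.2 -15. ]
  red wrist [528, 168, 92, 132, 3613] [572.6 231.9] [-121.    68.4]
scope mm [-76.3 -17.4  52.4]
shares of 40mm [0.37  0.051 0.015]
```

Emit:
servo_tool(
  steps=[0.16,0.04,0.02,0,1,0.16,0.04,0,0,1,0.06,0.01,0,0,1,0.04,0.01,0,0,1,0,0,0,0,1],
)

```text
t: 47.85
position: [0.5727, 0.1647, 0.0521]
ee_rot: [-0.313, 2.574, 0.091]
wrist_force: [-23.8, -6.3, 16.5]
opening: 0.007
finger_force: 17.4
```

Firm against its stop. I back off, go to the side viewpoint and check everything.

Emit:
servo_tool(
  steps=[-0.2,-0.05,0,0,1,-0.3,-0.07,0.2,0,1,-0.5,-0.13,0.7,0,1,-0.3,0.0,0.6,0,1,0.23,-0.9,0.8,0,1],
)

```text
t: 48.48
position: [0.5299, 0.1205, 0.1451]
ee_rot: [-0.318, 2.571, 0.093]
wrist_force: [0.7, -1.1, -0.7]
opening: 0.004
finger_force: 0.0
```

Emit:
servo_tool(
  steps=[0.23,-0.9,0.8,0,1,0.23,-0.7,0.8,0,1,0.5,0.12,0.1,0,1,0.5,0.12,0,0,1,0,0,0,0,1],
)

```text
t: 49.1
position: [0.5904, 0.0645, 0.2132]
ee_rot: [-0.312, 2.57, 0.091]
wrist_force: [-0.2, -0.2, -0.1]
opening: 0.007
finger_force: 0.0
```

```bash
python3 ck2.py; python3 tab.py | tail -12; python3 -c "
from h import *
for n in ('scene','side'):
  bot.camera(n)
  for t in ('driver','flux_jar','tin','spool','ipa'):
    print(n,t,[np.round(np.array(d['point'])*[640,480],1).tolist() for d in bot.pinpoint(n,t)[:1]])"
```

```text
carrier left top
[[-34.  -30.  -26.  -22.  -18.  -14.  -10.   -6.   -2.    2.    6.   10.   14.   18.   22.   26.   30.   34.   38.   42.   46.   50.   54. ]
 [ 29.1  28.9  28.7  29.   28.9  28.6  29.   28.7  29.   28.7  29.   28.7  28.9  28.5  28.7  29.1  29.3  28.8  28.9  31.   28.6  28.7  28.9]
 [ 10.2  11.7  11.9  10.3  12.   12.2  11.7  12.4   5.9   7.4   6.4   7.1   7.5   7.6   8.2   5.1   3.8   4.2   3.3   3.5  13.1  15.2  11.6]]
stage left
[[-84.  -76.  -68.  -60.  -52.  -44.  -36.  -28.  -20.  -12.   -4.    4.   12.   20.   28.   36.   44.   52.   60.   68. ]
 [ 61.8  61.7  61.6  62.   61.6  61.7  61.8  61.8  61.6  62.   61.8  62.2  61.7  61.9  62.   62.   62.   61.9  61.7  61.5]
 [ 14.   13.4  12.1  11.    9.   10.9  11.1  11.4   9.2   7.8  11.   11.7   4.7   5.9   5.3   6.5   3.9  12.4  12.6   7.4]]
carrier right top
[[-34.  -30.  -26.  -22.  -18.  -14.  -10.   -6.   -2.    2.    6.   10.   14.   18.   22.   26.   30.   34.   38.   42.   46.   50.   54. ]
 [-30.2 -30.1 -30.1 -30.2 -30.2 -30.2 -30.3 -30.3 -30.4 -30.5 -29.8 -29.9 -30.1 -30.2 -30.3 -30.5 -29.8 -30.1 -30.2 -30
[... 1368 characters left out ...]
 scene [480, 259, 10, 23, 98] [484.6 270.2] [-60.5  81. ]
  red scene [439, 271, 4, 4, 12] [440.4 272.2] [-52.6 -15.3]
side 0.64 [242. 304.] [-56.4  -7.5]
  red side [239, 299, 4, 4, 14] [240.6 300.3] [-49.  -13.7]
  red side [219, 346, 30, 14, 119] [233.4 352.5] [-92.5 105.7]
wrist 0.58 [468. 133.] [-50.9 -13.5]
  red wrist [592, 17, 48, 104, 1459] [618.8  74.8] [-94.   71.4]
  red wrist [459, 125, 18, 18, 264] [467.1 133.6] [-51.6 -14.7]
scene driver [[483.1, 269.8]]
scene flux_jar [[230.2, 228.7]]
scene tin [[283.0, 251.3]]
scene spool [[347.1, 219.5]]
scene ipa [[307.0, 312.8]]
side driver [[246.5, 359.4]]
side flux_jar []
side tin [[343.7, 217.9]]
side spool [[240.3, 298.8]]
side ipa []
```

```bash
python3 -c "
from rig import bot
print(bot.hand_in())"
```

```text
the job is handed in; nothing more can be done
None
```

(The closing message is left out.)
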